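# Fetch the next culture dish from behind the bottles and clip it on the colony counter

## Robot

A 7-joint arm with a two-finger parallel gripper is mounted at the origin on a cart in front of the work surface, level with it; the furniture and walls round the work are solid. World frame = base frame: x ahead of the robot, y to its left, z up, the work surface at z = 0. Lengths are in m, angles in rad, forces in N, time in s.
With the tool pointing down it reaches from about 0.4 to 0.85 m from the base axis. Payload 10.4 kg.
Tool frame: the origin (TCP) lies midway between the tips of the shut fingers; the grasp point (between the pads) lies manip.pinch_z behind it (manip.pinch_z is the distance from the TCP to the grasp point, in m); z points along the fingers, y is the direction in which the jaws open and shut (so a half turn about z gives the same grasp; the last joint's range is limited). The gripper opens to 85 mm and grips with 20 to 120 N. Pads are 22 mm wide; open, the fingers measure 114 mm over their backs; the gripper's body (76 mm by 85 mm) begins 54 mm behind the grasp point. The pads swing forward as they close: fully open they stand 13 mm farther back than shut.
Start: joints at [1.307, 0.332, -0.065, 1.46, 0.022, 1.35, -0.088], TCP at [0.149, -0.607, 0.231] pointing down, gripper open.
Joint ranges: [-2.6, 2.6], [-0.5, 2.12], [-1.47, 1.34], [0.16, 2.42], [-1.27, 4.41], [0.06, 2.06], [-2.6, 2.6]. Speed limits (rad/s): [2.22, 2.22, 2.79, 2.79, 3.14, 3.14, 3.14].

## Interface

Orientations are given as a unit quaternion [x, y, z, w].
In Python, from workcell import manip gives the robot as it stands.
- The arm moves only by the shell command python3 -m handwheel 'ROWS' [FORCE]. ROWS is JSON, a list that holds one entry, the list of rows, each a list of 7 numbers: the shift along the tool's x, y, z in m, then the turn, a rotation vector about the tool's x, y, z in rad, then the finger opening in m, from 0 to 0.0854. In form: [[[tx, ty, tz, ax, ay, az, claw], ...]]. A call has 1 to 8 rows; each row is the pose to reach, as a shift and turn from the pose commanded when the call began, along the tool's axes at that moment; what a row does not reach only later rows make up. A row lasts 1/8 s, in which the tool goes at most 62.5 mm and 10.7 degrees, less where a joint would pass 70% of its speed; a pose out of reach is approached as far as the arm can. A call with a gripper value outside its range is refused whole. The fingers move at their own pace and stop on an object; FORCE is the grip in N (left out, the last holds). Time passes only in rows, so rows that repeat a pose let the fingers close. It gives the time, the measured TCP pose, the force and the opening at its end, in the units of the state.
- manip.get_obs(): the state, without advancing time (a new reading comes with each control period).
- manip.camera(name): name is "scene" or "top" or "wrist"; returns the picture (480x640x3 uint8, blue, green, red); there is no depth.
- manip.calibration(name): a dict with "fx", "fy", "cx", "cy" (pixels), "view" (4x4, takes a point from world to camera coordinates); the wrist camera has in their place "tool_from_camera" (4x4, takes a point from camera to tool coordinates, whose origin is the TCP and whose axes are the flange's). Camera axes: x right, y up, looking along -z (the intrinsics and any distortion apply to the point x, -y, -z); pixel columns grow to the right and rows downward; lengths in m; the calibration is good to about 2 mm. A picture is of the moment at which its call begins: read the wrist's pose just before it. calibration takes no time and is no camera call.
- manip.hand_in(): hands the job in, once; it reports no verdict.
The state is a dict: "clock": time; "joint_pos": joint angles; "joint_velocities": joint speeds; "tau": joint torques, N m; "position": TCP position; "ee_rot": TCP orientation; "ft_force": force on the tool from outside, world axes, zero at the start; "torque": the same for the moment, N m; "grip_width": opening from 0.0 (shut) to 1.0 (fully open).
Only numpy, scipy, OpenCV 4.12 (cv2) and the standard library are available. Lean on these libraries where they do the work, as an engineer would, in place of code of your own. Each camera call takes 0.05 s, during which the arm holds its last target.

## Task

The dish with the orange dot is next to be counted, but it stands at the far end of the narrow metal lane behind two bottles. Set both bottles upright in the grey spill tray, lay the counted dish (green dot) from the colony counter flat in the red tray, and press the orange-dot dish flat onto the counter's stage so that the orange spring jaw holds it against the two pins. Then put each bottle back upright in the lane on the very spot it came from, and never let a bottle fall over.

Things in the scene. Friction and masses are not known exactly. Their poses are not given: they have to be found in the camera images.
- blue_bottle_mid (a point): White bottle with a blue cap, one of two standing in the lane (either may be the front one): 44 mm in diameter, 115 mm tall, about 0.12 kg. Cap 33 mm in diameter, from 94 to 115 mm above the foot: grip it there from above, clear of the lane's walls. The point is on its axis half-way up, 57.5 mm above the foot; z points up along the bottle.
- red_bottle_mid (a point): White bottle with a red cap, the other one in the lane: 48 mm in diameter, 104 mm tall, about 0.11 kg. Cap 31 mm in diameter, from 86 to 104 mm above the foot: grip it there from above. The point is on its axis half-way up, 52 mm above the foot; z points up along the bottle.
- orange_dish_mid (a point): Closed round petri dish with an orange dot on its lid, 60 mm in diameter (56 mm in its lowest 4 mm), 14 mm tall, 0.03 kg, in the lane behind the bottles. The point is its centre, 7 mm above the underside; yaw has no meaning. The lane walls are 5 mm from it, so it is gripped along the lane (34 mm free behind it) once the bottles are gone.
- green_dish_mid (a point): Petri dish of the same size and weight with a green dot on its lid, held at the start by the spring jaw on the counter's stage. The point is its centre, 7 mm above the underside. Grip it along the stage's y axis and lift it straight up.
- lane: Fixed aluminium channel with black floor, 210 mm long (its x axis, away from the robot), 80 mm wide. Origin: centre of its underside. Floor 6 mm above the worktop; side walls with inner faces at y = +-35 mm, 45 mm high; end lips 18 mm high. At the start, on its centre line: dish at x = +36 mm, one bottle at -21 mm, the other at -73 mm; each bottle returns to its own start place.
- spill_tray: Fixed grey shallow tray with black ribs, the side area for the bottles: 190 mm (its x) by 130 mm (its y), rim 18 mm high, walls 4 mm thick, floor 4 mm above the worktop. Origin: centre of its underside.
- red_tray: Fixed red tray for counted dishes. Its long axis is its y (about along the robot's x). Flat floor 104 mm (its x) by 174 mm (its y), 3 mm above the worktop; the walls stand 110 mm and 180 mm apart inside and are 58 mm high; 147 by 217 mm outside. Origin: centre of its underside.
- stage (a point): Centre of the round black stage, 45 mm above the worktop, on top of the colony counter (fixed white box, 190 x 160 mm). Its x points away from the robot to two steel pins (10 mm in diameter, 17 mm tall, cone tops, at x = 26.5, y = +-23 mm); the orange jaw is on the -x side. A seated dish has its centre here and touches both pins and the jaw. Along y the stage is free for fingers.
- jaw (a joint): Opening of the orange spring jaw (26 mm wide, 30 tall), m: 0 when empty (face 24 mm from the stage centre), 0.006 with a dish seated, stop at 0.014. It yields to the stage's -x and presses the dish to the pins with 2.5 N. Above 11 mm its smooth face slopes back (62 deg from level, to 10 mm behind): a dish pressed down over the stage centre opens it with 3 N; let go when flat, it is held.

How it is judged:
On the way, in this order (a step that is already met when the one before it is completed fails the run):
1. both bottles stand upright in the grey spill tray at the same time (x of blue_bottle_mid in the frame of spill_tray between -0.09 and 0.09 m and y of blue_bottle_mid in the frame of spill_tray between -0.06 and 0.06 m and z of blue_bottle_mid in the frame of spill_tray below 0.0675 m and angle between each of blue_bottle_mid, red_bottle_mid's own z axis and vertical below 0.12 rad and x of red_bottle_mid in the frame of spill_tray between -0.09 and 0.09 m and y of red_bottle_mid in the frame of spill_tray between -0.06 and 0.06 m and z of red_bottle_mid in the frame of spill_tray below 0.062 m), for 0.2 s.
2. the orange-dot dish lies flat on the stage, held by the spring jaw (horizontal distance between orange_dish_mid and stage below 0.006 m and z of orange_dish_mid in the frame of stage below 0.0105 m and angle between orange_dish_mid's own z axis and vertical below 0.1 rad and value of joint jaw between 0.003 and 0.01 m), for 0.2 s.
At the end, for the whole second after the job is handed in: Orange-dot dish flat on the stage within 6 mm of its centre, spring jaw pressing on it (jaw 3 to 10 mm open); green-dot dish flat on the red tray's floor; each bottle upright (0.12 rad) in the lane within 15 mm of its start place; all released and at rest (all of step 2 and x of green_dish_mid in the frame of red_tray between -0.052 and 0.052 m and y of green_dish_mid in the frame of red_tray between -0.087 and 0.087 m and z of green_dish_mid in the frame of red_tray below 0.016 m and angle between green_dish_mid's own z axis and vertical below 0.15 rad and distance of each of blue_bottle_mid, red_bottle_mid from where it was at the start of the episode below 0.015 m and angle between each of blue_bottle_mid, red_bottle_mid's own z axis and vertical below 0.12 rad and linear speed of each of blue_bottle, red_bottle, orange_dish, green_dish below 0.02 m/s); the robot touches nothing.
It fails at once if a bottle has been tipped over (angle between any of blue_bottle_mid, red_bottle_mid's own z axis and vertical above 0.6 rad).
It also fails if it takes over 144 s, if anything falls off the work surface, if the arm or the gripper's body presses on something with over 40 N, if the wrist force passes 120 N, or if a joint passes its speed limit or range.

## Working session

There is one attempt and no reset: what is moved stays moved. The work goes in short steps, Python scripts to look and compute and a shell command to move; the robot and the scene stay as the last step left them, time stands still between calls to the robot, and variables do not carry over. Pictures are saved under pics/ and viewed, and the job is handed in when it is done.

```bash
ls; mkdir -p pics
python3 - <<'E'
from workcell import manip
import cv2
print(manip.get_obs(), manip.pinch_z)
for n in ("scene","top","wrist"):
    c=manip.calibration(n); print(n,c)
    cv2.imwrite(f"pics/{n}0.png",manip.camera(n))
print(manip.get_obs()["clock"])
E
```

```text
pics
{'clock': 0.0, 'joint_pos': array([ 1.30739945,  0.33290485, -0.06472624,  1.46097218,  0.02161162,
        1.34989747, -0.08851482]), 'joint_velocities': array([ 0.00108439,  0.00041578, -0.00176709,  0.00021463, -0.00069076,
       -0.00024854,  0.00040144]), 'tau': array([ 3.81204127e-04, -6.25439143e+01,  4.91812290e-02, -3.91604555e+01,
        1.62334624e-02,  9.77103686e-03, -8.64485060e-06]), 'position': array([ 0.14896022, -0.60658745,  0.23048068]), 'ee_rot': array([ 9.92758532e-01,  1.20124707e-01, -1.24921173e-04, -7.32233855e-04]), 'ft_force': array([-0.72580977, -0.21398078, -0.87717192]), 'torque': array([-0.00475431,  0.01203737, -0.00382017]), 'grip_width': 0.9984059002398666} 0.0187
scene {'fx': 546.083675145538, 'fy': 546.083675145538, 'cx': 315.76074157755664, 'cy': 240.43724917487134, 'view': array([[-0.83736649, -0.54649484, -0.01267922,  0.40899707],
       [ 0.30241179, -0.48244313,  0.82206796, -0.20685329],
       [-0.4553729 ,  0.68453781,  0.56924819, -0.88863168],
       [ 0.        ,  0.        ,  0.        ,  1.        ]])}
top {'fx': 517.7376492092187, 'fy': 517.7376492092187, 'cx': 322.82811817092784, 'cy': 240.99864624613198, 'view': array([[ 0.03061496, -0.99939998,  0.01619911, -0.04631046],
       [ 0.99706838,  0.03167252,  0.06965265, -0.52386911],
       [-0.07012392,  0.0140192 ,  0.99743977, -1.13925235],
       [ 0.        ,  0.        ,  0.        ,  1.        ]])}
wrist {'fx': 412.3355128403515, 'fy': 412.3355128403515, 'cx': 319.50043606651667, 'cy': 240.03028471630302, 'tool_from_camera': array([[ 1.10443173e-04,  9.46561250e-01,  3.22524088e-01,
         8.36058399e-02],
       [ 9.99999972e-01, -1.72553044e-04,  1.63984202e-04,
         9.83515772e-04],
       [ 2.10873604e-04,  3.22524061e-01, -9.46561242e-01,
        -1.42961700e-01],
       [ 0.00000000e+00,  0.00000000e+00,  0.00000000e+00,
         1.00000000e+00]])}
0.15
```

View pics/top0.png

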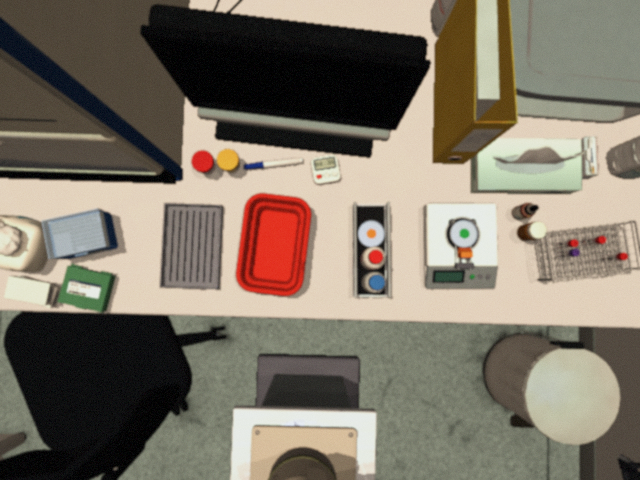

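View pics/scene0.png

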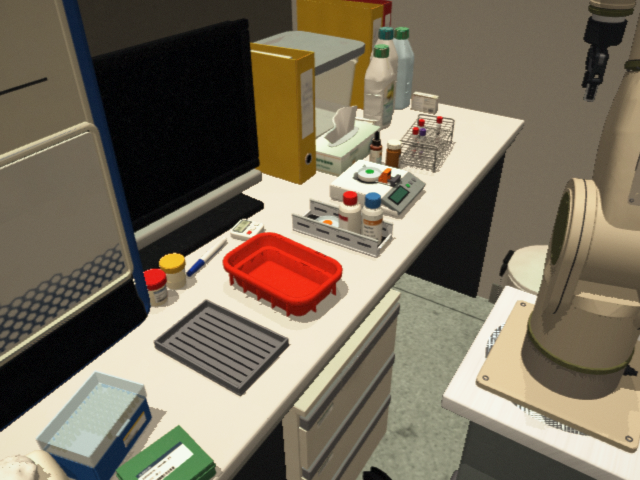

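View pics/wrist0.png

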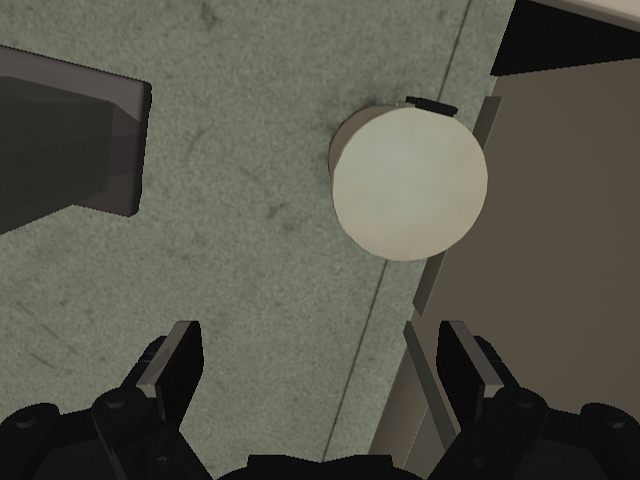

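Top view: the spill tray is at (192,246), the red tray at (275,245), the lane at (371,250) and the counter at (460,245). The blue bottle is in front at (374,282), the red one is behind it at (375,257), and the orange dish is at (371,234). I'll zoom in to measure.

```bash
cat > h.py <<'E'
import numpy as np, cv2
from workcell import manip
from scipy.spatial.transform import Rotation as R
def cam(n, obs=None):
    c=manip.calibration(n); K=(c["fx"],c["fy"],c["cx"],c["cy"])
    if n=="wrist":
        o=obs; T=np.eye(4); T[:3,:3]=R.from_quat(o["ee_rot"]).as_matrix(); T[:3,3]=o["position"]
        W=T@c["tool_from_camera"]
    else: W=np.linalg.inv(c["view"])
    return K,W,c
def px2w(n,u,v,z,obs=None):
    K,W,c=cam(n,obs)
    d=W[:3,:3]@np.array([(u-K[2])/K[0],-(v-K[3])/K[1],-1.0]); o=W[:3,3]
    return o+d*(z-o[2])/d[2]
def w2px(n,p,obs=None):
    K,W,c=cam(n,obs); q=np.linalg.inv(W)@np.append(p,1)
    return np.array([K[2]+K[0]*q[0]/-q[2], K[3]-K[1]*q[1]/-q[2]])
E
python3 - <<'E'
from h import *
i=cv2.imread("pics/top0.png")
cv2.imwrite("pics/topA.png",cv2.resize(i[185:305,340:500],None,fx=5,fy=5,interpolation=cv2.INTER_CUBIC))
cv2.imwrite("pics/topB.png",cv2.resize(i[185:305,155:315],None,fx=5,fy=5,interpolation=cv2.INTER_CUBIC))
print(manip.calibration("top").keys(), manip.calibration("wrist").keys())
E
```

```text
dict_keys(['fx', 'fy', 'cx', 'cy', 'view']) dict_keys(['fx', 'fy', 'cx', 'cy', 'tool_from_camera'])
```

View pics/topA.png

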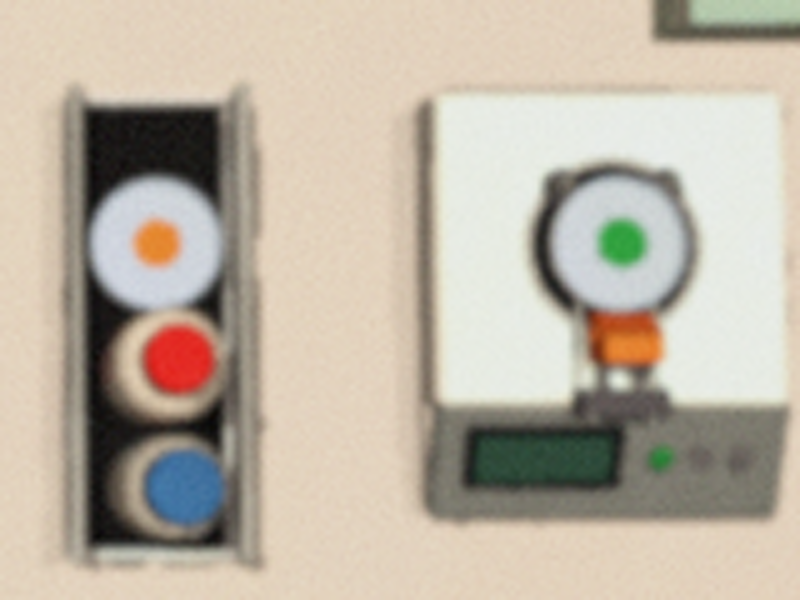

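View pics/topB.png

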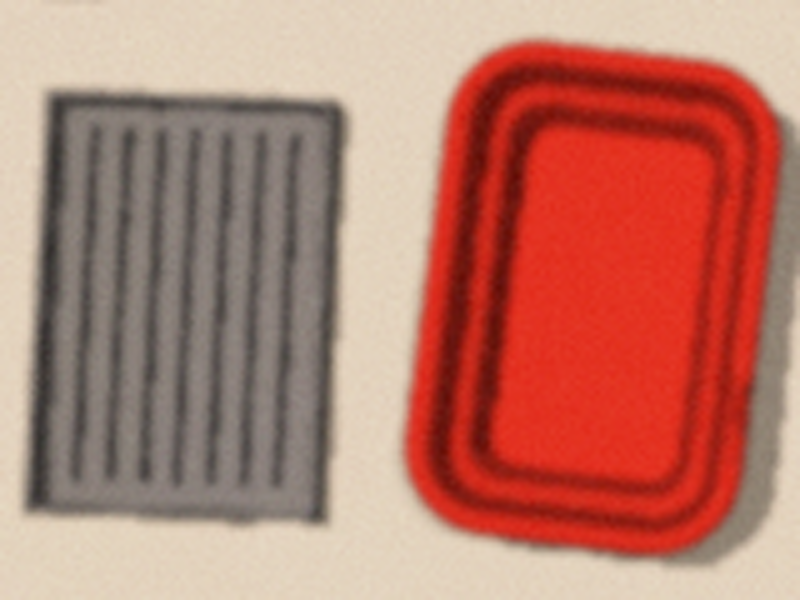

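```bash
cat >> h.py <<'E'
def blob(img,lo,hi,box):
    x0,y0,x1,y1=box
    hsv=cv2.cvtColor(cv2.GaussianBlur(img,(3,3),0),cv2.COLOR_BGR2HSV)[y0:y1,x0:x1]
    m=cv2.inRange(hsv,np.array(lo),np.array(hi))
    n,l,s,c=cv2.connectedComponentsWithStats(m)
    k=1+np.argmax(s[1:,4]); return c[k]+[x0,y0], s[k,4]
E
python3 - <<'E'
from h import *
i=cv2.imread("pics/top0.png")
for nm,lo,hi,box,z in (("red",(0,150,120),(6,255,255),(355,240,390,275),.110),("blue",(95,120,60),(120,255,255),(355,265,390,300),.121),
  ("orange",(8,120,120),(22,255,255),(358,220,385,245),.020),("green",(45,120,60),(75,255,255),(452,225,476,245),.059)):
    c,a=blob(i,lo,hi,box); print(nm,c,a,px2w("top",*c,z).round(4))
A=lambda x,y:(340+x/5-.4,185+y/5-.4); B=lambda x,y:(155+x/5-.4,185+y/5-.4)
for nm,p,z in (("lane TL",A(68,90),.045),("lane TR",A(245,90),.045),("lane BL",A(68,560),.045),("lane BR",A(258,562),.045),("floor midtop",A(155,108),.018),("floor bottom mid",A(160,548),.018),
 ("spTL",B(48,93),.018),("spTR",B(342,103),.018),("spBL",B(28,512),.018),("spBR",B(326,521),.018),
 ("pinL",A(560,183),.062),("pinR",A(668,183),.062),
 ("rtT",B(625,42),.058),("rtL",B(430,285),.058),("rtR",B(762,310),.058),("rtB",B(575,550),.058),
 ("cTL",A(437,95),.045),("cTR",A(780,95),.045)):
    print(nm,px2w("top",*p,z).round(4))
E
```

```text
red [375.39041096 256.49315068] 146 [ 0.4901 -0.1378  0.11  ]
blue [376.58041958 282.00699301] 143 [ 0.4379 -0.1402  0.121 ]
orange [371.   233.24] 50 [ 0.5458 -0.1372  0.02  ]
green [464. 233.] 45 [ 0.5493 -0.3351  0.059 ]
lane TL [ 0.6099 -0.0937  0.045 ]
lane TR [ 0.6125 -0.1717  0.045 ]
lane BL [ 0.4043 -0.0992  0.045 ]
lane BR [ 0.406  -0.1819  0.045 ]
floor midtop [ 0.607  -0.1351  0.018 ]
floor bottom mid [ 0.4099 -0.1421  0.018 ]
spTL [0.5986 0.3275 0.018 ]
spTR [0.5984 0.1962 0.018 ]
spBL [0.4117 0.3266 0.018 ]
spBR [0.4117 0.195  0.018 ]
pinL [ 0.5739 -0.307   0.062 ]
pinR [ 0.5754 -0.354   0.062 ]
rtT [0.6237 0.0676 0.058 ]
rtL [0.5154 0.1477 0.058 ]
rtR [0.5091 0.0044 0.058 ]
rtB [0.4037 0.081  0.058 ]
cTL [ 0.6131 -0.2565  0.045 ]
cTR [ 0.6181 -0.4085  0.045 ]
```

```bash
cat >> h.py <<'E'
def go(x,y,z,psi_deg):
    "print shift and turn (tool axes) from the measured pose to TCP x,y,z, tool pointing down, tool-x yaw psi"
    o=manip.get_obs(); C=R.from_quat(o["ee_rot"])
    p=np.radians(psi_deg); c,s=np.cos(p),np.sin(p)
    T=R.from_matrix(np.array([[c,s,0],[s,-c,0],[0,0,-1]]))
    d=C.inv().apply(np.array([x,y,z])-o["position"]); a=(C.inv()*T).as_rotvec()
    print("shift",d.round(4),"turn",a.round(3),"| t",round(o["clock"],2))
def st():
    o=manip.get_obs(); C=R.from_quat(o["ee_rot"]).as_matrix()
    print("t",round(o["clock"],2),"p",o["position"].round(4),"psi",round(np.degrees(np.arctan2(C[1,0],C[0,0])),2),"tz",C[:,2].round(3),"F",o["ft_force"].round(1),"g",round(o["grip_width"]*85.4,1),"q",o["joint_pos"].round(2)); return o
E
python3 -c "
from h import *
st(); go(.445,-.139,.24,2)"
```

```text
t 0.15 p [ 0.149  -0.6067  0.2307] psi 13.79 tz [-0.     0.001 -1.   ] F [-0.2 -0.1 -0.3] g 85.2 q [ 1.31  0.33 -0.06  1.46  0.02  1.35 -0.09]
shift [ 0.399  -0.3836 -0.0089] turn [-0.001  0.     0.206] | t 0.15
```

```bash
python3 -m handwheel '[[[0.399,-0.384,-0.009,0,0,0.206,0.085],[0.399,-0.384,-0.009,0,0,0.206,0.085],[0.399,-0.384,-0.009,0,0,0.206,0.085],[0.399,-0.384,-0.009,0,0,0.206,0.085],[0.399,-0.384,-0.009,0,0,0.206,0.085],[0.399,-0.384,-0.009,0,0,0.206,0.085],[0.399,-0.384,-0.009,0,0,0.206,0.085],[0.399,-0.384,-0.009,0,0,0.206,0.085]]]' 40
python3 -c "
from h import *
st(); go(.445,-.139,.24,2)"
```

```text
clock: 1.15
position: [0.4168, -0.1826, 0.2396]
ee_rot: [1.0, 0.017, 0.0, 0.0]
ft_force: [1.5, -0.9, 0.5]
grip_width: 0.998
t 1.15 p [ 0.4168 -0.1826  0.2396] psi 1.99 tz [ 0.    -0.001 -1.   ] F [ 1.5 -0.9  0.5] g 85.2 q [ 0.8  -0.03 -0.48  1.85 -0.01  1.31 -1.21]
shift [ 0.0297 -0.0426 -0.0005] turn [ 0.001 -0.    -0.   ] | t 1.15
```

```bash
python3 -m handwheel '[[[0.03,-0.043,0,0,0,0,0.085],[0.03,-0.043,0,0,0,0,0.085],[0.03,-0.043,0,0,0,0,0.085]]]' 40
python3 - <<'E'
from h import *
o=st(); i=manip.camera("wrist"); cv2.imwrite("pics/w1.png",i)
E
```

```text
clock: 1.52
position: [0.4444, -0.1408, 0.2392]
ee_rot: [1.0, 0.017, -0.0, 0.0]
ft_force: [0.4, -1.0, -0.7]
grip_width: 0.993
t 1.52 p [ 0.4444 -0.1408  0.2392] psi 1.99 tz [-0.001 -0.    -1.   ] F [ 0.4 -1.  -0.7] g 84.8 q [ 0.75  0.   -0.53  1.82  0.    1.31 -1.32]
```

View pics/w1.png

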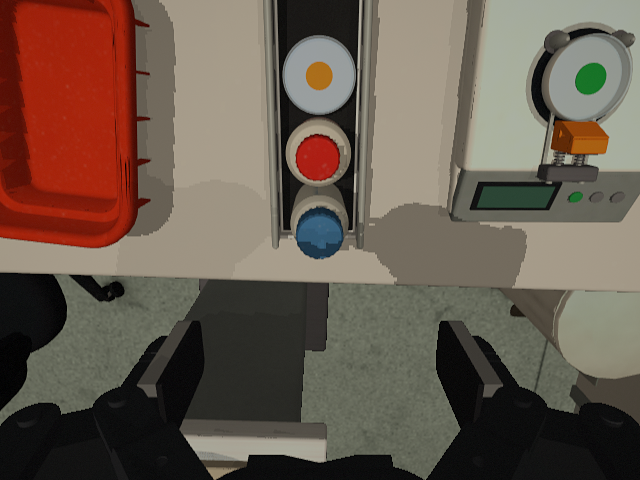

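The wrist view shows the blue cap at (319,233), the red cap at (318,158), the orange dot at (319,75) and the green dot at (590,78).

```bash
cat >> h.py <<'E'
COL={"red":((0,150,100),(6,255,255)),"blue":((95,100,40),(120,255,255)),"orange":((10,120,120),(24,255,255)),"green":((45,120,60),(75,255,255))}
E
python3 - <<'E'
from h import *
i=cv2.imread("pics/w1.png"); o=manip.get_obs()
for nm,box,z in (("red",(285,120,350,195),.110),("blue",(285,200,350,270),.121),("orange",(295,50,345,100),.02),("green",(570,50,615,105),.059)):
    c,a=blob(i,*COL[nm],box); print(nm,c.round(1),a,px2w("wrist",*c,z,o).round(4))
for nm,u,v,z in (("wallL0",272,245,.045),("wallR0",362,245,.045),("pinL",557,41,.062),("pinR",624,39,.062)): print(nm,px2w("wrist",u,v,z,o).round(4))
E
```

```text
red [317.3 157.6] 1571 [ 0.4919 -0.1391  0.11  ]
blue [319.2 232.8] 1837 [ 0.444 -0.142  0.121]
orange [318.7  75.5] 591 [ 0.5464 -0.1381  0.02  ]
green [590.5  78.2] 729 [ 0.5492 -0.3366  0.059 ]
wallL0 [ 0.4071 -0.1022  0.045 ]
wallR0 [ 0.4097 -0.1802  0.045 ]
pinL [ 0.5725 -0.3052  0.062 ]
pinR [ 0.5753 -0.3521  0.062 ]
```

```bash
python3 -c "
from h import *
go(.437,-.1415,.094,2)"
python3 -m handwheel '[[[-0.007,0,0.05,0,0,0,0.085],[-0.007,0,0.09,0,0,0,0.085],[-0.007,0,0.12,0,0,0,0.085],[-0.007,0,0.14,0,0,0,0.085],[-0.007,0,0.145,0,0,0,0.085],[-0.007,0,0.145,0,0,0,0.085]]]' 40
python3 - <<'E'
from h import *
o=st(); i=manip.camera("wrist"); cv2.imwrite("pics/w2.png",i)
E
```

```text
shift [-7.100e-03 -1.000e-04  1.452e-01] turn [ 0.     0.001 -0.001] | t 1.57
clock: 2.33
position: [0.4376, -0.1413, 0.0947]
ee_rot: [1.0, 0.017, 0.0, 0.0]
ft_force: [-0.5, -0.7, 0.1]
grip_width: 0.996
t 2.33 p [ 0.4376 -0.1413  0.0947] psi 1.92 tz [ 0. -0. -1.] F [-0.5 -0.7  0.1] g 85.0 q [ 0.73  0.14 -0.54  2.02  0.09  1.   -1.39]
```

View pics/w2.png

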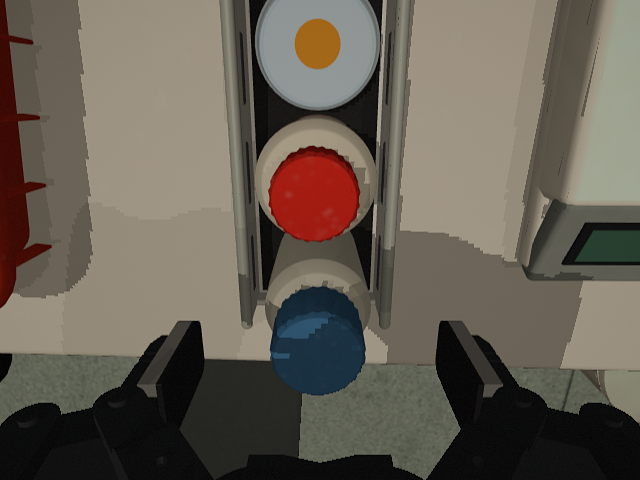

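```bash
python3 -m handwheel '[[[0,0,0,0,0,0,0.0],[0,0,0,0,0,0,0.0],[0,0,0,0,0,0,0.0],[0,0,0,0,0,0,0.0],[0,0,0,0,0,0,0.0],[0,0,0,0,0,0,0.0]]]' 40
python3 - <<'E'
from h import *
o=st(); i=manip.camera("wrist"); cv2.imwrite("pics/w3.png",i)
E
```

```text
clock: 3.12
position: [0.4381, -0.1407, 0.0949]
ee_rot: [1.0, 0.017, 0.0, 0.0]
ft_force: [-0.7, 1.5, 5.4]
grip_width: 0.372
t 3.12 p [ 0.4381 -0.1407  0.0949] psi 1.99 tz [ 0.001 -0.    -1.   ] F [-0.7  1.5  5.4] g 31.8 q [ 0.73  0.14 -0.54  2.02  0.09  1.   -1.39]
```

View pics/w3.png

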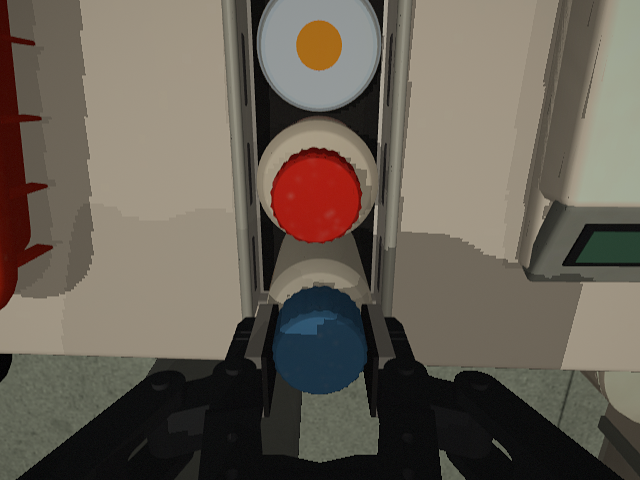

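```bash
python3 -m handwheel '[[[0,0,-0.01,0,0,0,0.0],[0,0,-0.04,0,0,0,0.0],[0,0,-0.08,0,0,0,0.0],[0,0,-0.12,0,0,0,0.0],[0,0,-0.15,0,0,0,0.0],[0,0,-0.15,0,0,0,0.0]]]' 40
python3 -c "
from h import *
st(); go(.55,.261,.245,0)"
```

```text
clock: 3.92
position: [0.4387, -0.1408, 0.2467]
ee_rot: [1.0, 0.017, 0.002, 0.001]
ft_force: [0.6, -0.1, -2.1]
grip_width: 0.373
t 3.92 p [ 0.4387 -0.1408  0.2467] psi 2.0 tz [ 0.004 -0.002 -1.   ] F [ 0.6 -0.1 -2.1] g 31.8 q [ 0.76 -0.02 -0.53  1.83 -0.01  1.33 -1.31]
shift [ 0.1253 -0.3977  0.0015] turn [ 0.002 -0.004  0.035] | t 3.92
```

```bash
python3 -m handwheel '[[[0.01,-0.03,0,0,0,0,0],[0.022,-0.07,0,0,0,0.01,0],[0.04,-0.125,0,0,0,0.02,0],[0.06,-0.19,0,0,0,0.035,0],[0.08,-0.255,0,0,0,0.035,0],[0.1,-0.315,0,0,0,0.035,0],[0.115,-0.365,0,0,0,0.035,0],[0.125,-0.398,0,0,0,0.035,0]]]' 40
python3 -m handwheel '[[[0,0,0,0,0,0,0],[0,0,0,0,0,0,0]]]' 40
python3 - <<'E'
from h import *
st(); go(.55,.261,.1,0)
i=manip.camera("wrist"); cv2.imwrite("pics/w4.png",i)
E
```

```text
clock: 4.92
position: [0.5479, 0.2647, 0.2428]
ee_rot: [1.0, 0.001, -0.001, -0.0]
ft_force: [0.8, -0.6, -1.2]
grip_width: 0.363
clock: 5.18
position: [0.5485, 0.2607, 0.2434]
ee_rot: [1.0, -0.0, -0.001, 0.001]
ft_force: [0.4, -0.7, -1.1]
grip_width: 0.371
t 5.17 p [0.5485 0.2607 0.2434] psi -0.02 tz [-0.002 -0.001 -1.   ] F [ 0.4 -0.7 -1.1] g 31.7 q [ 0.12  0.41 -0.84  1.46  0.3   1.42 -2.3 ]
shift [ 0.0017 -0.0005  0.1434] turn [ 0.001  0.002 -0.   ] | t 5.17
```

View pics/w4.png

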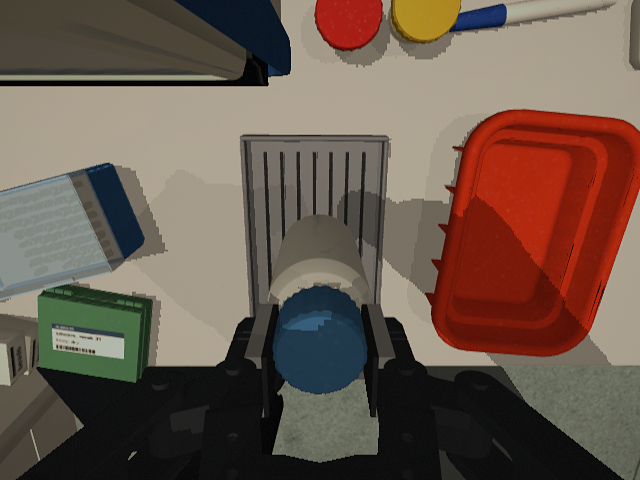

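```bash
python3 -m handwheel '[[[0,0,0.03,0,0,0,0],[0,0,0.07,0,0,0,0],[0,0,0.105,0,0,0,0],[0,0,0.13,0,0,0,0],[0,0,0.143,0,0,0,0],[0,0,0.143,0,0,0,0]]]' 40
python3 -c "
from h import *
st(); go(.55,.261,.093,0)"
```

```text
clock: 5.98
position: [0.5488, 0.2604, 0.1011]
ee_rot: [1.0, -0.001, -0.0, 0.0]
ft_force: [-0.1, 0.1, -1.2]
grip_width: 0.371
t 5.97 p [0.5488 0.2604 0.1011] psi -0.07 tz [-0.001 -0.001 -1.   ] F [-0.1  0.1 -1.2] g 31.7 q [ 0.09  0.52 -0.79  1.63  0.4   1.16 -2.37]
shift [ 0.0012 -0.0006  0.0081] turn [ 0.001  0.001 -0.001] | t 5.97
```

```bash
python3 -m handwheel '[[[0,0,0.005,0,0,0,0],[0,0,0.008,0,0,0,0],[0,0,0.009,0,0,0,0],[0,0,0.009,0,0,0,0]]]' 40
python3 -c "
from h import *
st(); go(.55,.261,.093,0)"
```

```text
clock: 6.48
position: [0.5491, 0.2616, 0.093]
ee_rot: [1.0, -0.0, 0.0, -0.0]
ft_force: [-0.4, -1.5, 3.8]
grip_width: 0.371
t 6.47 p [0.5491 0.2616 0.093 ] psi -0.01 tz [ 0.001  0.    -1.   ] F [-0.4 -1.5  3.8] g 31.7 q [ 0.09  0.53 -0.79  1.63  0.41  1.15 -2.37]
shift [0.0009 0.0006 0.    ] turn [-0.    -0.001 -0.   ] | t 6.47
```

```bash
python3 -m handwheel '[[[0,0,0,0,0,0,0.045],[0,0,0,0,0,0,0.06],[0,0,0,0,0,0,0.085],[0,0,0,0,0,0,0.085],[0,0,-0.03,0,0,0,0.085],[0,0,-0.08,0,0,0,0.085],[0,0,-0.12,0,0,0,0.085],[0,0,-0.12,0,0,0,0.085]]]' 40
python3 - <<'E'
from h import *
o=st(); go(.489,-.1397,.2,2)
i=manip.camera("wrist"); cv2.imwrite("pics/w5.png",i)
E
```

```text
clock: 7.48
position: [0.55, 0.2626, 0.2159]
ee_rot: [1.0, -0.0, 0.003, -0.001]
ft_force: [-0.1, -0.5, 0.0]
grip_width: 0.998
t 7.47 p [0.55   0.2626 0.2159] psi -0.01 tz [ 0.005  0.002 -1.   ] F [-0.1 -0.5  0. ] g 85.3 q [ 0.12  0.42 -0.84  1.5   0.32  1.36 -2.31]
shift [-0.061   0.4023  0.0147] turn [-0.002 -0.005 -0.035] | t 7.47
```

View pics/w5.png

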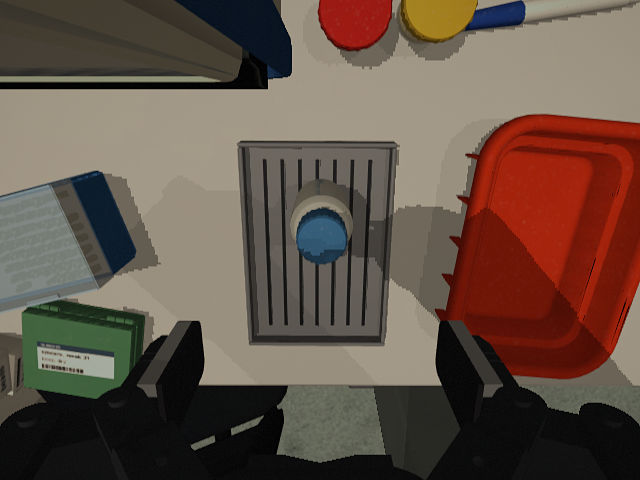

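The blue bottle stands upright in the tray, with its cap at (321,235). Next is the red bottle.

```bash
python3 -m handwheel '[[[-0.061,0.402,0.015,-0.002,-0.005,-0.035,0.085],[-0.061,0.402,0.015,-0.002,-0.005,-0.035,0.085],[-0.061,0.402,0.015,-0.002,-0.005,-0.035,0.085],[-0.061,0.402,0.015,-0.002,-0.005,-0.035,0.085],[-0.061,0.402,0.015,-0.002,-0.005,-0.035,0.085],[-0.061,0.402,0.015,-0.002,-0.005,-0.035,0.085],[-0.061,0.402,0.015,-0.002,-0.005,-0.035,0.085],[-0.061,0.402,0.015,-0.002,-0.005,-0.035,0.085]]]' 40
python3 - <<'E'
from h import *
o=st(); go(.489,-.1397,.085,2)
i=manip.camera("wrist"); cv2.imwrite("pics/w6.png",i)
E
```

```text
clock: 8.52
position: [0.4862, -0.1435, 0.196]
ee_rot: [1.0, 0.015, -0.004, 0.001]
ft_force: [-0.0, -0.6, -0.0]
grip_width: 0.995
t 8.53 p [ 0.4862 -0.1435  0.196 ] psi 1.69 tz [-0.007 -0.002 -1.   ] F [-0.  -0.6 -0. ] g 85.0 q [ 0.83  0.16 -0.69  1.78  0.11  1.25 -1.43]
shift [ 0.0037 -0.0039  0.1109] turn [ 0.002  0.007 -0.005] | t 8.53
```

View pics/w6.png

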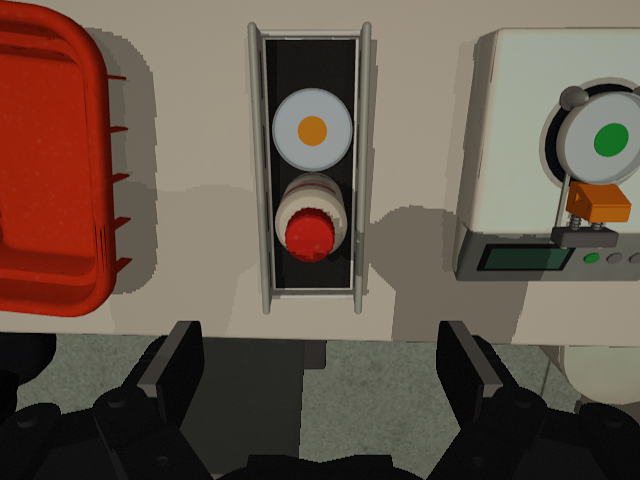

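```bash
python3 -m handwheel '[[[0.001,-0.001,0.03,0,0,0,0.085],[0.001,-0.001,0.06,0,0,0,0.085],[0.001,-0.001,0.09,0,0,0,0.085],[0.001,-0.001,0.108,0,0,0,0.085],[0.001,-0.001,0.113,0,0,0,0.085],[0.001,-0.001,0.113,0,0,0,0.085]]]' 40
python3 - <<'E'
from h import *
o=st(); go(.489,-.1397,.085,2)
i=manip.camera("wrist"); cv2.imwrite("pics/w7.png",i)
E
```

```text
clock: 9.32
position: [0.4885, -0.1394, 0.0848]
ee_rot: [1.0, 0.018, -0.002, 0.001]
ft_force: [-0.4, -0.7, 0.0]
grip_width: 0.999
t 9.32 p [ 0.4885 -0.1394  0.0848] psi 2.02 tz [-0.004 -0.002 -1.   ] F [-0.4 -0.7  0. ] g 85.3 q [ 0.78  0.29 -0.67  1.9   0.21  1.03 -1.51]
shift [ 0.0005  0.0003 -0.0002] turn [0.002 0.005 0.   ] | t 9.32
```

View pics/w7.png

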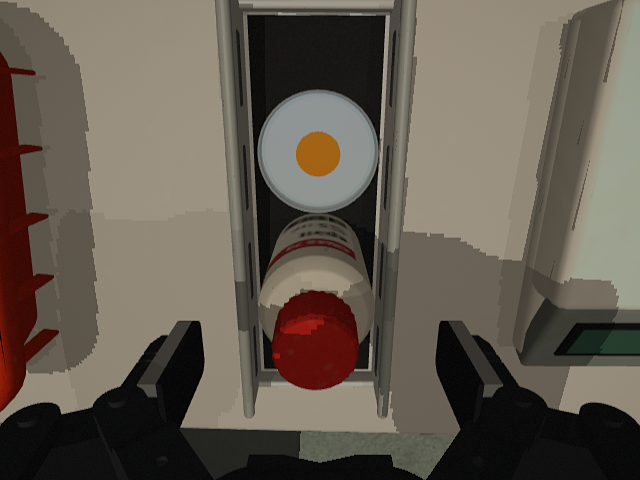

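```bash
python3 -m handwheel '[[[0,0,0,0.001,0.004,0,0],[0,0,0,0.001,0.004,0,0],[0,0,0,0.001,0.004,0,0],[0,0,0,0.001,0.004,0,0],[0,0,0,0.001,0.004,0,0],[0,0,0,0.001,0.004,0,0]]]' 40
python3 -c "
from h import *
st()"
python3 -m handwheel '[[[0,0,-0.01,0,0,0,0.0],[0,0,-0.04,0,0,0,0.0],[0,0,-0.08,0,0,0,0.0],[0,0,-0.12,0,0,0,0.0],[0,0,-0.15,0,0,0,0.0],[0,0,-0.15,0,0,0,0.0]]]' 40
python3 -c "
from h import *
st(); go(.462,.261,.235,0)"
```

```text
clock: 10.12
position: [0.4889, -0.1388, 0.0855]
ee_rot: [1.0, 0.018, 0.0, 0.0]
ft_force: [-1.8, 3.7, 9.8]
grip_width: 0.346
t 10.12 p [ 0.4889 -0.1388  0.0855] psi 2.03 tz [ 0.    -0.001 -1.   ] F [-1.8  3.7  9.8] g 29.6 q [ 0.79  0.29 -0.67  1.9   0.21  1.02 -1.51]
clock: 10.88
position: [0.4893, -0.1399, 0.237]
ee_rot: [1.0, 0.017, 0.001, 0.001]
ft_force: [1.1, -1.2, -1.9]
grip_width: 0.345
t 10.88 p [ 0.4893 -0.1399  0.237 ] psi 1.98 tz [ 0.003 -0.003 -1.   ] F [ 1.1 -1.2 -1.9] g 29.4 q [ 0.84  0.12 -0.7   1.73  0.08  1.32 -1.41]
shift [-0.0135 -0.4016  0.0008] turn [ 0.003 -0.003  0.035] | t 10.88
```

```bash
python3 -m handwheel '[[[-0.001,-0.03,0,0,0,-0.03,0],[-0.003,-0.07,0,0,0,-0.08,0],[-0.005,-0.125,0,0,0,-0.15,0],[-0.008,-0.19,0,0,0,-0.2,0],[-0.01,-0.255,0,0,0,-0.227,0],[-0.013,-0.315,0,0,0,-0.227,0],[-0.013,-0.37,0,0,0,-0.227,0],[-0.013,-0.401,0,0,0,-0.227,0]]]' 40
python3 -m handwheel '[[[0,0,0.03,0,0,0,0],[0,0,0.05,0,0,0,0],[0,0,0.07,0,0,0,0]]]' 40
python3 - <<'E'
from h import *
st(); go(.462,.261,.0835,15)
E
```

```text
clock: 11.88
position: [0.458, 0.2661, 0.2339]
ee_rot: [0.991, 0.134, -0.001, -0.0]
ft_force: [0.4, -0.3, -0.2]
grip_width: 0.348
clock: 12.25
position: [0.4605, 0.2609, 0.163]
ee_rot: [0.991, 0.131, -0.001, 0.001]
ft_force: [0.9, -0.5, -0.4]
grip_width: 0.344
t 12.25 p [0.4605 0.2609 0.163 ] psi 15.06 tz [-0.001 -0.001 -1.   ] F [ 0.9 -0.5 -0.4] g 29.4 q [ 0.26  0.32 -1.    1.76  0.29  1.22 -2.13]
shift [0.0016 0.0003 0.0795] turn [0.001 0.002 0.001] | t 12.25
```

```bash
python3 -m handwheel '[[[0,0,0.03,0,0,0,0],[0,0,0.055,0,0,0,0],[0,0,0.07,0,0,0,0],[0,0,0.075,0,0,0,0],[0,0,0.079,0,0,0,0],[0,0,0.0795,0,0,0,0],[0,0,0.0795,0,0,0,0]]]' 40
python3 -c "
from h import *
st()"
```

```text
clock: 13.12
position: [0.4615, 0.2607, 0.0851]
ee_rot: [0.991, 0.13, -0.0, 0.0]
ft_force: [0.4, -0.2, -0.8]
grip_width: 0.342
t 13.12 p [0.4615 0.2607 0.0851] psi 15.0 tz [-0.    -0.001 -1.   ] F [ 0.4 -0.2 -0.8] g 29.2 q [ 0.2   0.42 -0.95  1.84  0.39  1.08 -2.2 ]
```

```bash
python3 -m handwheel '[[[0,0,0.001,0,0,0,0],[0,0,0.002,0,0,0,0],[0,0,0.0025,0,0,0,0],[0,0,0.0025,0,0,0,0]]]' 40
python3 -c "
from h import *
st()"
```

```text
clock: 13.62
position: [0.4619, 0.2611, 0.0834]
ee_rot: [0.991, 0.131, 0.0, 0.0]
ft_force: [-2.4, -2.4, 12.1]
grip_width: 0.345
t 13.62 p [0.4619 0.2611 0.0834] psi 15.0 tz [ 0.001 -0.001 -1.   ] F [-2.4 -2.4 12.1] g 29.5 q [ 0.2   0.42 -0.95  1.84  0.39  1.08 -2.2 ]
```

Contact with the tray floor, so I'll release and lift.

```bash
python3 -m handwheel '[[[0,0,-0.0015,0,0,0,0.04],[0,0,-0.0015,0,0,0,0.06],[0,0,-0.0015,0,0,0,0.085],[0,0,-0.0015,0,0,0,0.085],[0,0,-0.03,0,0,0,0.085],[0,0,-0.08,0,0,0,0.085],[0,0,-0.13,0,0,0,0.085],[0,0,-0.13,0,0,0,0.085]]]' 40
python3 - <<'E'
from h import *
o=st(); go(.50,-.335,.22,2)
i=manip.camera("wrist"); cv2.imwrite("pics/w8.png",i)
E
```

```text
clock: 14.62
position: [0.4627, 0.262, 0.2155]
ee_rot: [0.991, 0.131, 0.002, -0.0]
ft_force: [-0.5, 0.2, 0.4]
grip_width: 0.993
t 14.62 p [0.4627 0.262  0.2155] psi 15.0 tz [ 0.005  0.001 -1.   ] F [-0.5  0.2  0.4] g 84.8 q [ 0.29  0.27 -1.02  1.69  0.24  1.31 -2.09]
shift [-0.1185  0.5863 -0.005 ] turn [-0.    -0.005  0.227] | t 14.62
```

View pics/w8.png

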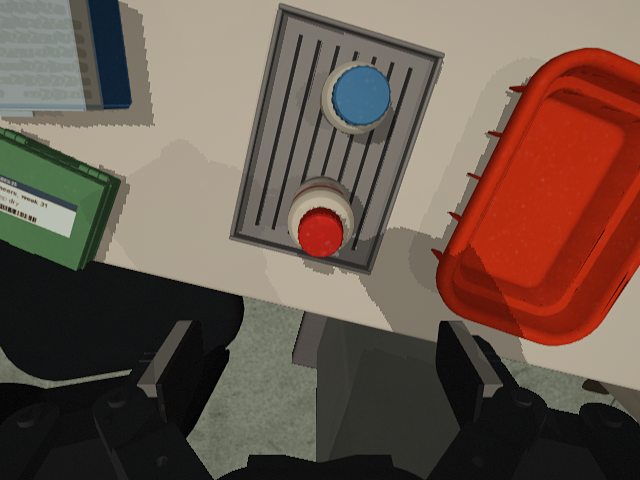

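Both bottles stand in the tray, with the blue cap at (361,95) and the red cap at (320,232). Now over to the counter.

```bash
python3 -m handwheel '[[[-0.118,0.586,-0.005,0,-0.005,0.227,0.085],[-0.118,0.586,-0.005,0,-0.005,0.227,0.085],[-0.118,0.586,-0.005,0,-0.005,0.227,0.085],[-0.118,0.586,-0.005,0,-0.005,0.227,0.085],[-0.118,0.586,-0.005,0,-0.005,0.227,0.085],[-0.118,0.586,-0.005,0,-0.005,0.227,0.085],[-0.118,0.586,-0.005,0,-0.005,0.227,0.085],[-0.118,0.586,-0.005,0,-0.005,0.227,0.085]]]' 40
python3 -c "
from h import *
o=st(); go(.50,-.335,.22,2)"
```

```text
clock: 15.68
position: [0.492, -0.2402, 0.2152]
ee_rot: [1.0, 0.017, -0.004, 0.001]
ft_force: [1.8, -0.4, 1.3]
grip_width: 1.0
t 15.68 p [ 0.492  -0.2402  0.2152] psi 1.99 tz [-0.008 -0.001 -1.   ] F [ 1.8 -0.4  1.3] g 85.4 q [ 0.94  0.24 -0.66  1.66  0.15  1.3  -1.28]
shift [ 0.0047  0.095  -0.0048] turn [ 0.001  0.008 -0.   ] | t 15.68
```

```bash
python3 -m handwheel '[[[0.005,0.095,-0.005,0.001,0.006,0,0.085],[0.005,0.095,-0.005,0.001,0.006,0,0.085],[0.005,0.095,-0.005,0.001,0.006,0,0.085],[0.005,0.095,-0.005,0.001,0.006,0,0.085]]]' 40
python3 - <<'E'
from h import *
o=st()
i=manip.camera("wrist"); cv2.imwrite("pics/w9.png",i)
c,a=blob(i,*COL["green"],(260,50,400,300)); print(c,a,px2w("wrist",*c,.059,o).round(4))
cv2.imwrite("pics/w9z.png",cv2.resize(i[int(c[1])-75:int(c[1])+120,int(c[0])-130:int(c[0])+130],None,fx=3,fy=3,interpolation=cv2.INTER_CUBIC)); print(c[0]-130,int(c[1])-75)
E
```

```text
clock: 16.18
position: [0.501, -0.3317, 0.2205]
ee_rot: [1.0, 0.018, -0.001, -0.001]
ft_force: [0.9, 0.4, 1.2]
grip_width: 0.995
t 16.18 p [ 0.501  -0.3317  0.2205] psi 2.06 tz [-0.001  0.001 -1.   ] F [0.9 0.4 1.2] g 85.0 q [ 0.99  0.35 -0.61  1.52  0.2   1.34 -1.17]
[325.98666667 150.93481481] 675 [ 0.5494 -0.3353  0.059 ]
195.98666666666668 75
```

View pics/w9.png

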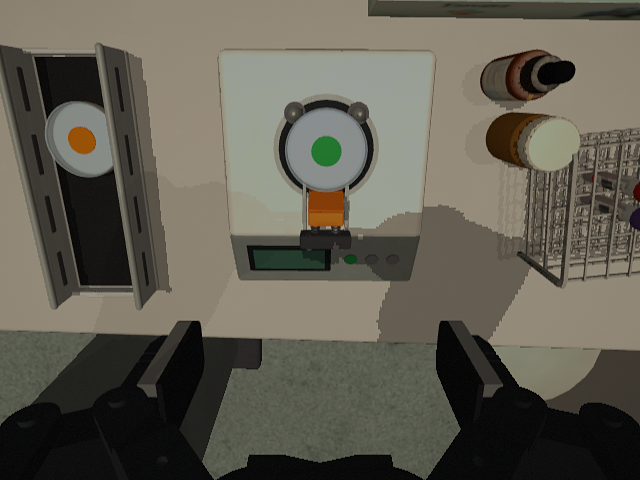

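View pics/w9z.png

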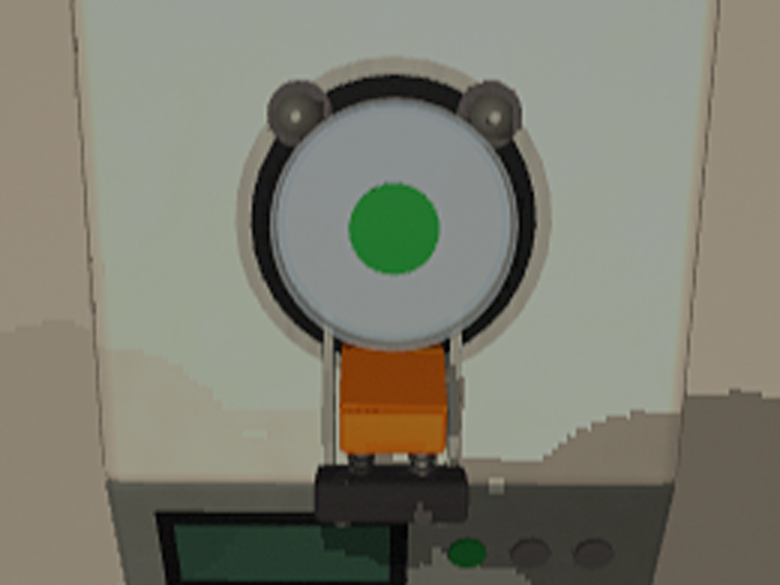

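```bash
python3 -c "
from h import *
st();go(.549,-.3353,.1,2)"
```

```text
t 16.23 p [ 0.5013 -0.3313  0.221 ] psi 2.11 tz [-0.001  0.001 -1.   ] F [-0.3  0.6  0.5] g 84.6 q [ 0.99  0.35 -0.61  1.52  0.2   1.34 -1.17]
shift [0.0477 0.0058 0.121 ] turn [-0.001  0.001  0.002] | t 16.23
```

```bash
python3 -m handwheel '[[[0.02,0.003,0.03,0,0,0,0.085],[0.04,0.004,0.06,0,0,0,0.085],[0.047,0.004,0.09,0,0,0,0.085],[0.047,0.004,0.118,0,0,0,0.085],[0.047,0.004,0.12,0,0,0,0.085],[0.047,0.004,0.12,0,0,0,0.085]]]' 40
python3 - <<'E'
from h import *
o=st();go(.549,-.3353,.042,2)
i=manip.camera("wrist"); cv2.imwrite("pics/w10.png",i)
c,a=blob(i,*COL["green"],(220,50,420,460)); print(c,a,px2w("wrist",*c,.059,o).round(4))
E
```

```text
clock: 16.98
position: [0.5488, -0.335, 0.103]
ee_rot: [1.0, 0.018, 0.0, 0.001]
ft_force: [0.6, -0.9, 0.8]
grip_width: 0.996
t 16.98 p [ 0.5488 -0.335   0.103 ] psi 2.04 tz [ 0.001 -0.001 -1.   ] F [ 0.6 -0.9  0.8] g 85.1 q [ 0.9   0.53 -0.57  1.53  0.3   1.17 -1.26]
shift [0.0002 0.0003 0.061 ] turn [ 0.001 -0.001  0.001] | t 16.98
[318.3627451  268.18300654] 612 [ 0.5543 -0.3351  0.059 ]
```

View pics/w10.png

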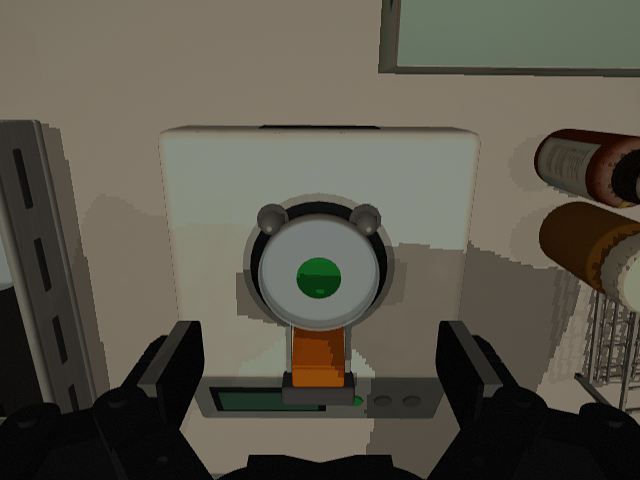

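```bash
python3 -m handwheel '[[[0,0,0.025,0,0,0,0.085],[0,0,0.045,0,0,0,0.085],[0,0,0.056,0,0,0,0.085],[0,0,0.061,0,0,0,0.085],[0,0,0.061,0,0,0,0.085]]]' 30
python3 - <<'E'
from h import *
o=st()
i=manip.camera("wrist"); cv2.imwrite("pics/w11.png",i)
print(px2w("wrist",319,277.5,.059,o))
E
```

```text
clock: 17.65
position: [0.5484, -0.3355, 0.041]
ee_rot: [1.0, 0.017, 0.0, 0.0]
ft_force: [0.4, 0.0, -0.4]
grip_width: 0.997
t 17.65 p [ 0.5484 -0.3355  0.041 ] psi 1.99 tz [ 0.    -0.001 -1.   ] F [ 0.4  0.  -0.4] g 85.1 q [ 0.89  0.6  -0.55  1.58  0.34  1.06 -1.29]
[ 0.57656227 -0.3351937   0.059     ]
```

View pics/w11.png

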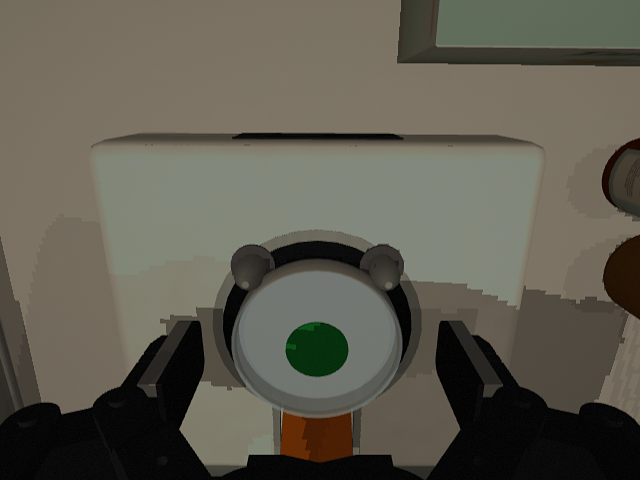

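```bash
python3 -m handwheel '[[[0,0,0,0,0,0,0.03],[0,0,0,0,0,0,0.03],[0,0,0,0,0,0,0.03],[0,0,0,0,0,0,0.03],[0,0,0,0,0,0,0.03]]]' 30
python3 - <<'E'
from h import *
o=st()
i=manip.camera("wrist"); cv2.imwrite("pics/w12.png",i)
print(px2w("wrist",317,349,.059,o))
E
```

```text
clock: 18.32
position: [0.5486, -0.3352, 0.0417]
ee_rot: [1.0, 0.018, 0.0, 0.0]
ft_force: [-1.8, 1.7, 6.0]
grip_width: 0.684
t 18.32 p [ 0.5486 -0.3352  0.0417] psi 2.01 tz [ 0.001 -0.001 -1.   ] F [-1.8  1.7  6. ] g 58.4 q [ 0.89  0.6  -0.55  1.58  0.34  1.06 -1.29]
[ 0.54884558 -0.33517977  0.059     ]
```

View pics/w12.png

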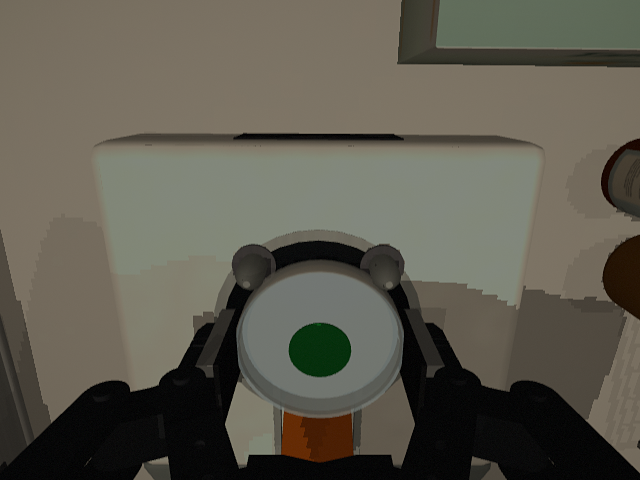

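```bash
python3 -m handwheel '[[[0,0,-0.01,0,0,0,0.03],[0,0,-0.03,0,0,0,0.03],[0,0,-0.06,0,0,0,0.03],[0,0,-0.1,0,0,0,0.03],[0,0,-0.14,0,0,0,0.03],[0,0,-0.14,0,0,0,0.03]]]' 30
python3 -c "
from h import *
st();go(.514,.0755,.18,86.5)"
```

```text
clock: 19.12
position: [0.5499, -0.3362, 0.1861]
ee_rot: [1.0, 0.017, 0.003, 0.002]
ft_force: [0.4, 0.1, -1.4]
grip_width: 0.683
t 19.12 p [ 0.5499 -0.3362  0.1861] psi 1.98 tz [ 0.006 -0.004 -1.   ] F [ 0.4  0.1 -1.4] g 58.3 q [ 0.92  0.46 -0.59  1.45  0.26  1.31 -1.23]
shift [-0.0217 -0.4127  0.004 ] turn [ 8.000e-03 -1.000e-03 -1.475e+00] | t 19.12
```

```bash
python3 -m handwheel '[[[-0.001,-0.03,0.004,0,0,-0.15,0.03],[-0.004,-0.08,0.004,0,0,-0.32,0.03],[-0.007,-0.13,0.004,0,0,-0.5,0.03],[-0.01,-0.19,0.004,0,0,-0.68,0.03],[-0.013,-0.25,0.004,0,0,-0.86,0.03],[-0.016,-0.31,0.004,0,0,-1.04,0.03],[-0.019,-0.37,0.004,0,0,-1.22,0.03],[-0.0217,-0.4127,0.004,0,0,-1.4,0.03]]]' 30
python3 -c "
from h import *
st();go(.514,.0755,.18,86.5)"
```

```text
clock: 20.12
position: [0.5113, 0.0788, 0.1771]
ee_rot: [0.751, 0.66, -0.0, 0.001]
ft_force: [0.3, -0.3, -0.5]
grip_width: 0.684
t 20.12 p [0.5113 0.0788 0.1771] psi 82.66 tz [ 0.    -0.001 -1.   ] F [ 0.3 -0.3 -0.5] g 58.4 q [ 0.68  0.29 -1.05  1.77  0.26  1.23 -0.57]
shift [-0.0029  0.0031 -0.0029] turn [ 0.001  0.001 -0.067] | t 20.12
```

```bash
python3 -m handwheel '[[[0,0,0.02,0,0,-0.067,0.03],[0,0,0.05,0,0,-0.067,0.03],[0,0,0.08,0,0,-0.067,0.03],[0,0,0.08,0,0,-0.067,0.03]]]' 30
python3 - <<'E'
from h import *
o=st();go(.514,.0755,.0,86.5)
i=manip.camera("wrist"); cv2.imwrite("pics/w13.png",i)
E
```

```text
clock: 20.62
position: [0.5107, 0.0758, 0.0952]
ee_rot: [0.731, 0.682, -0.002, -0.001]
ft_force: [0.8, 0.4, -0.4]
grip_width: 0.686
t 20.62 p [0.5107 0.0758 0.0952] psi 86.06 tz [-0.004 -0.001 -1.   ] F [ 0.8  0.4 -0.4] g 58.6 q [ 0.62  0.39 -1.    1.86  0.37  1.09 -0.59]
shift [0.0001 0.0037 0.0952] turn [-0.004  0.001 -0.008] | t 20.62
```

View pics/w13.png

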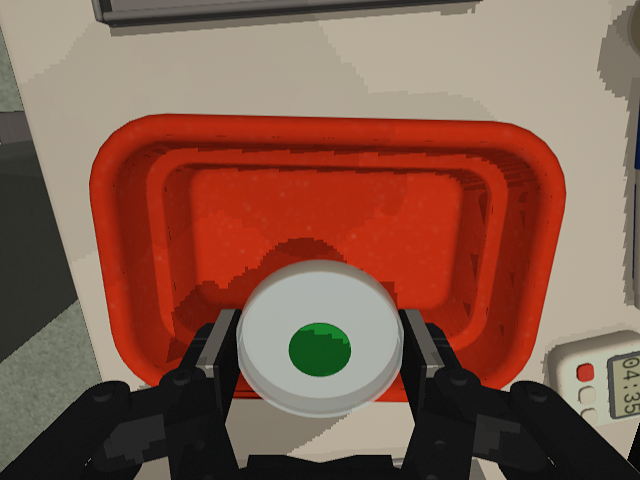

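Run:
```python
from h import *
o=manip.get_obs()
for n,u,v,z in (("far",325,116,.058),("near",320,400,.058),("left",92,185,.058),("right",563,190,.058),("floorfar",330,170,.003),("floorL",195,230,.003),("floorR",460,230,.003)): print(n,px2w("wrist",u,v,z,o).round(4))
```

```text
far [0.5199 0.1516 0.058 ]
near [0.5079 0.0061 0.058 ]
left [0.4145 0.1293 0.058 ]
right [0.6239 0.1127 0.058 ]
floorfar [0.5214 0.1197 0.003 ]
floorL [0.4382 0.0893 0.003 ]
floorR [0.5971 0.0784 0.003 ]
```

```bash
python3 -m handwheel '[[[0.001,0.004,0.025,0,0,0,0.03],[0.002,0.007,0.055,0,0,0,0.03],[0.002,0.007,0.08,0,0,0,0.03],[0.002,0.007,0.09,0,0,0,0.03],[0.002,0.007,0.092,0,0,0,0.03],[0.002,0.007,0.092,0,0,0,0.03]]]' 30
python3 -c "
from h import *
st()"
```

```text
clock: 21.42
position: [0.5201, 0.0778, 0.0057]
ee_rot: [0.731, 0.682, 0.0, 0.001]
ft_force: [-1.3, 0.2, 0.2]
grip_width: 0.682
t 21.43 p [0.5201 0.0778 0.0057] psi 86.04 tz [ 0.002 -0.001 -1.   ] F [-1.3  0.2  0.2] g 58.3 q [ 0.52  0.54 -0.9   1.9   0.52  0.95 -0.69]
```

```bash
python3 -m handwheel '[[[0,0,0.003,0,0,0,0.03],[0,0,0.005,0,0,0,0.03],[0,0,0.006,0,0,0,0.03],[0,0,0.006,0,0,0,0.03]]]' 30
python3 -c "
from h import *
st()"
```

```text
clock: 21.92
position: [0.5196, 0.0776, -0.0005]
ee_rot: [0.731, 0.682, -0.0, 0.001]
ft_force: [-5.2, -1.8, 13.9]
grip_width: 0.68
t 21.93 p [ 5.196e-01  7.760e-02 -5.000e-04] psi 86.05 tz [ 0.    -0.001 -1.   ] F [-5.2 -1.8 13.9] g 58.1 q [ 0.52  0.55 -0.89  1.91  0.53  0.94 -0.7 ]
```

On the floor, so I'll release and lift.

```bash
python3 -m handwheel '[[[0,0,-0.001,0,0,0,0.07],[0,0,-0.001,0,0,0,0.08],[0,0,-0.001,0,0,0,0.08],[0,0,-0.015,0,0,0,0.08],[0,0,-0.06,0,0,0,0.08],[0,0,-0.11,0,0,0,0.08],[0,0,-0.16,0,0,0,0.08],[0,0,-0.18,0,0,0,0.08]]]' 30
python3 - <<'E'
from h import *
o=st();go(.546,-.1378,.18,92)
i=manip.camera("wrist"); cv2.imwrite("pics/w14.png",i)
E
```

```text
clock: 22.92
position: [0.5203, 0.0784, 0.1821]
ee_rot: [0.731, 0.682, 0.001, 0.002]
ft_force: [0.1, 0.4, 0.7]
grip_width: 0.943
t 22.93 p [0.5203 0.0784 0.1821] psi 86.07 tz [ 0.004 -0.001 -1.   ] F [0.1 0.4 0.7] g 80.6 q [ 0.68  0.31 -1.06  1.75  0.28  1.25 -0.52]
shift [-0.214   0.0404  0.0024] turn [ 0.004  0.001 -0.103] | t 22.93
```

View pics/w14.png

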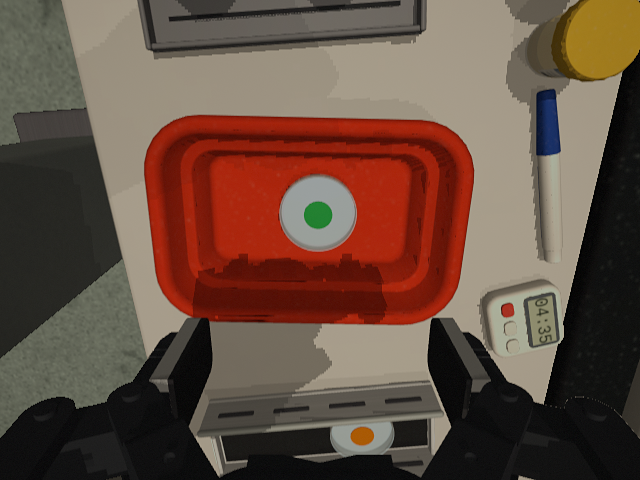

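The green dish lies flat in the red tray, with its dot at (318,215). On to the orange dish.

```bash
python3 -m handwheel '[[[-0.06,0.01,0.002,0,0,-0.05,0.08],[-0.12,0.02,0.002,0,0,-0.103,0.08],[-0.17,0.03,0.002,0,0,-0.103,0.08],[-0.214,0.04,0.015,0,0,-0.103,0.08],[-0.214,0.04,0.04,0,0,-0.103,0.08],[-0.214,0.04,0.06,0,0,-0.103,0.08],[-0.214,0.04,0.06,0,0,-0.103,0.08],[-0.214,0.04,0.06,0,0,-0.103,0.08]]]' 30
python3 - <<'E'
from h import *
o=st();go(.546,-.1378,.01,92)
i=manip.camera("wrist"); cv2.imwrite("pics/w15.png",i)
c,a=blob(i,*COL["orange"],(220,50,420,460)); print(c,a,px2w("wrist",*c,.020,o).round(4))
E
```

```text
clock: 23.98
position: [0.5449, -0.1377, 0.1194]
ee_rot: [0.695, 0.719, 0.0, 0.0]
ft_force: [-0.4, -0.0, 0.8]
grip_width: 0.933
t 23.98 p [ 0.5449 -0.1377  0.1194] psi 92.02 tz [ 0.001 -0.001 -1.   ] F [-0.4 -0.   0.8] g 79.7 q [ 0.93  0.45 -0.94  1.73  0.39  1.17 -0.08]
shift [-1.000e-04  1.000e-03  1.094e-01] turn [0.001 0.001 0.   ] | t 23.98
[320.8574514  239.26025918] 926 [ 0.5465 -0.1375  0.02  ]
```

View pics/w15.png

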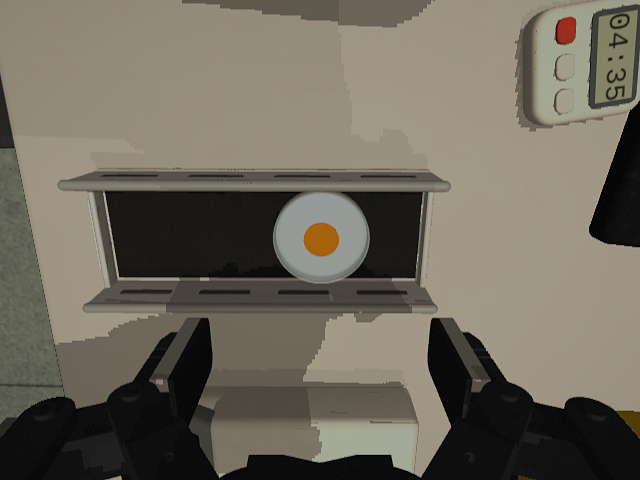

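```bash
python3 -m handwheel '[[[0,0.001,0.03,0,0,0,0.08],[0,0.0015,0.06,0,0,0,0.08],[0,0.0015,0.09,0,0,0,0.08],[0,0.0015,0.11,0,0,0,0.08],[0,0.0015,0.116,0,0,0,0.08],[0,0.0015,0.116,0,0,0,0.08]]]' 30
python3 - <<'E'
from h import *
o=st();go(.5465,-.1375,.003,92)
i=manip.camera("wrist"); cv2.imwrite("pics/w16.png",i)
c,a=blob(i,*COL["orange"],(220,50,420,460)); print(c,a,px2w("wrist",*c,.020,o).round(4))
E
```

```text
clock: 24.78
position: [0.5464, -0.1384, 0.0033]
ee_rot: [0.695, 0.719, 0.0, 0.0]
ft_force: [0.6, 0.6, 0.7]
grip_width: 0.936
t 24.77 p [ 0.5464 -0.1384  0.0033] psi 91.96 tz [ 0.001 -0.001 -1.   ] F [0.6 0.6 0.7] g 80.0 q [ 0.85  0.6  -0.84  1.81  0.53  0.98 -0.18]
shift [0.0009 0.0001 0.0003] turn [ 0.001  0.001 -0.001] | t 24.77
[326.31050228 330.25913242] 876 [ 0.5493 -0.1323  0.02  ]
```

View pics/w16.png

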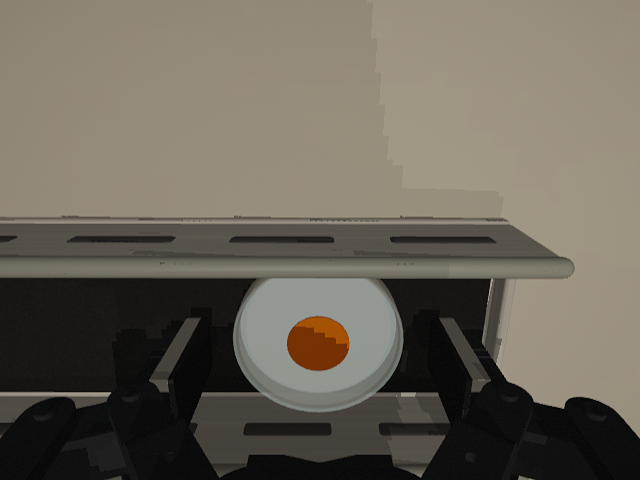

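Run:
```python
from h import *
o=manip.get_obs()
print(px2w("wrist",318.5,343.5,.020,o))
```

```text
[ 0.54697573 -0.13812515  0.02      ]
```

```bash
python3 -m handwheel '[[[0,0,0,0,0,0,0.03],[0,0,0,0,0,0,0.03],[0,0,0,0,0,0,0.03],[0,0,0,0,0,0,0.03],[0,0,0,0,0,0,0.03]]]' 50
python3 -c "
from h import *
st()"
python3 -m handwheel '[[[0,0,-0.01,0,0,0,0.03],[0,0,-0.03,0,0,0,0.03],[0,0,-0.06,0,0,0,0.03],[0,0,-0.1,0,0,0,0.03],[0,0,-0.14,0,0,0,0.03],[0,0,-0.15,0,0,0,0.03],[0,0,-0.15,0,0,0,0.03]]]' 50
python3 - <<'E'
from h import *
o=st();go(.5486,-.3352,.15,2)
i=manip.camera("wrist"); cv2.imwrite("pics/w17.png",i)
E
```

```text
clock: 25.45
position: [0.5467, -0.1387, 0.0041]
ee_rot: [0.695, 0.719, -0.0, 0.001]
ft_force: [-2.8, 0.2, 8.1]
grip_width: 0.682
t 25.45 p [ 0.5467 -0.1387  0.0041] psi 91.94 tz [ 0.001 -0.002 -1.   ] F [-2.8  0.2  8.1] g 58.2 q [ 0.85  0.6  -0.84  1.81  0.53  0.98 -0.18]
clock: 26.32
position: [0.5462, -0.1386, 0.1535]
ee_rot: [0.695, 0.719, -0.0, 0.001]
ft_force: [-0.0, -0.3, -0.8]
grip_width: 0.678
t 26.32 p [ 0.5462 -0.1386  0.1535] psi 91.94 tz [ 0.001 -0.001 -1.   ] F [-0.  -0.3 -0.8] g 57.9 q [ 0.95  0.41 -0.96  1.69  0.36  1.23 -0.06]
shift [-0.1966 -0.0042  0.0038] turn [0.002 0.    1.57 ] | t 26.32
```

View pics/w17.png

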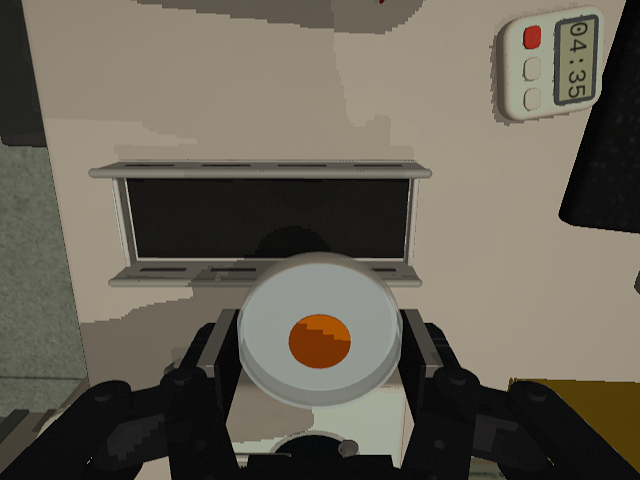

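Run:
```python
from h import *
c=manip.calibration("wrist"); M=c["tool_from_camera"]
def t(u,v,z):
    d=M[:3,:3]@np.array([(u-c["cx"])/c["fx"],-(v-c["cy"])/c["fy"],-1]); o=M[:3,3]; return o+d*(z-o[2])/d[2]
print(t(320,350,-.0173),t(320,341.5,-.0159))
```

```text
[-0.0016609   0.00084208 -0.0173    ] [ 0.00091346  0.00084264 -0.0159    ]
```

Run:
```python
from h import *
c=manip.calibration("wrist"); M=c["tool_from_camera"]
def t(u,v,z):
    d=M[:3,:3]@np.array([(u-c["cx"])/c["fx"],-(v-c["cy"])/c["fy"],-1]); o=M[:3,3]; return o+d*(z-o[2])/d[2]
for v in (349,350): print(t(317,v,-.0173))
g=cv2.imread("pics/w12.png"); r=cv2.imread("pics/w17.png")
for im,lo,hi in ((g,(45,80,20),(80,255,255)),(cv2.imread("pics/w13.png"),(45,80,20),(80,255,255)),(r,(5,150,50),(24,255,255)),(cv2.imread("pics/w11.png"),(45,80,20),(80,255,255))):
    k,a=blob(im,lo,hi,(270,300,370,400)); print(k,a)
print(px2w("wrist",317,349,.0173,dict(ee_rot=np.array([1,0.,0,0]),position=np.zeros(3))))
```

```text
[-0.00124975 -0.00021955 -0.0173    ]
[-0.00166089 -0.00022031 -0.0173    ]
[319.38286581 349.530326  ] 2638
[319.44125425 349.31885153] 2647
[319.13090627 340.98760651] 2582
[316.45672537 349.08654927] 2669
[-0.00124975  0.00021955  0.0173    ]
```

Run:
```python
from h import *
for q in ([1,.0176,0,0],[1,.018,.0005,0.0005],[1,.018,0.,.0005]):
  print(px2w("wrist",317,349,.059,dict(ee_rot=np.array(q),position=np.array([.5486,-.3352,.0417]))))
```

```text
[ 0.54734329 -0.33502456  0.059     ]
[ 0.54732652 -0.33500856  0.059     ]
[ 0.54734298 -0.33500827  0.059     ]
```

```bash
python3 - <<'E'
from h import *
for _ in range(3):
    print(manip.calibration("wrist")["tool_from_camera"][:3,3], manip.calibration("top")["view"][:3,3])
E
python3 - <<'E'
from h import *
print(manip.calibration("wrist"))
E
```

```text
[ 0.08229315  0.00063403 -0.14295985] [-0.04631046 -0.52386911 -1.13925235]
[ 0.08229315  0.00063403 -0.14295985] [-0.04631046 -0.52386911 -1.13925235]
[ 0.08229315  0.00063403 -0.14295985] [-0.04631046 -0.52386911 -1.13925235]
{'fx': 412.3355128403515, 'fy': 412.3355128403515, 'cx': 319.50043606651667, 'cy': 240.03028471630302, 'tool_from_camera': array([[ 1.10059626e-04,  9.46570898e-01,  3.22495772e-01,
         8.22931497e-02],
       [ 9.99999979e-01, -4.79704944e-05, -2.00474410e-04,
         6.34026800e-04],
       [-1.74292961e-04,  3.22495787e-01, -9.46570883e-01,
        -1.42959853e-01],
       [ 0.00000000e+00,  0.00000000e+00,  0.00000000e+00,
         1.00000000e+00]])}
```

```bash
python3 -m handwheel '[[[-0.01,0,0,0,0,0.16,0.03],[-0.03,0,0,0,0,0.34,0.03],[-0.06,0,0,0,0,0.52,0.03],[-0.09,0,0,0,0,0.7,0.03],[-0.12,0,0,0,0,0.88,0.03],[-0.15,-0.002,0,0,0,1.06,0.03],[-0.18,-0.003,0,0,0,1.24,0.03],[-0.196,-0.004,0,0,0,1.42,0.03]]]' 50
python3 -c "
from h import *
st();go(.546,-.3345,.1,2)"
```

```text
clock: 27.38
position: [0.5474, -0.3361, 0.1507]
ee_rot: [0.996, 0.088, -0.001, -0.0]
ft_force: [0.3, 0.2, -0.7]
grip_width: 0.68
t 27.38 p [ 0.5474 -0.3361  0.1507] psi 10.15 tz [-0.003  0.001 -1.   ] F [ 0.3  0.2 -0.7] g 58.1 q [ 0.92  0.49 -0.6   1.48  0.29  1.26 -1.1 ]
shift [-0.001  -0.0017  0.0508] turn [-0.001  0.003  0.142] | t 27.38
```

```bash
python3 -m handwheel '[[[-0.001,-0.001,0.01,0,0.002,0.14,0.03],[-0.001,-0.001,0.03,0,0.002,0.14,0.03],[-0.001,-0.001,0.05,0,0.002,0.14,0.03],[-0.001,-0.001,0.05,0,0.002,0.14,0.03],[-0.001,-0.001,0.05,0,0.002,0.14,0.03]]]' 50
python3 - <<'E'
from h import *
o=st();go(.546,-.3345,.0635,2)
i=manip.camera("wrist"); cv2.imwrite("pics/w18.png",i)
k,a=blob(i,(5,150,50),(24,255,255),(270,300,370,390)); print(k,a, px2w("wrist",*k,o["position"][2]+.0159,o))
E
```

```text
clock: 28.0
position: [0.5477, -0.3336, 0.103]
ee_rot: [1.0, 0.023, 0.001, 0.0]
ft_force: [0.7, -0.0, -0.4]
grip_width: 0.676
t 28.0 p [ 0.5477 -0.3336  0.103 ] psi 2.63 tz [ 0.002 -0.    -1.   ] F [ 0.7 -0.  -0.4] g 57.8 q [ 0.9   0.53 -0.57  1.54  0.3   1.16 -1.25]
shift [-0.0018  0.0008  0.0394] turn [ 0.    -0.002  0.011] | t 28.0
[319.25087108 341.17460317] 2583 [ 0.550229   -0.33423825  0.11885037]
```

View pics/w18.png

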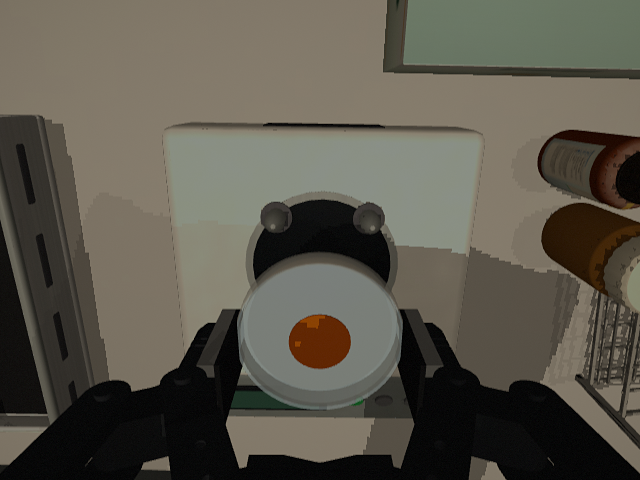

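```bash
python3 -m handwheel '[[[-0.002,0.001,0.01,0,-0.001,0.011,0.03],[-0.002,0.001,0.02,0,-0.001,0.011,0.03],[-0.002,0.001,0.03,0,-0.001,0.011,0.03],[-0.002,0.001,0.036,0,-0.001,0.011,0.03],[-0.002,0.001,0.036,0,-0.001,0.011,0.03]]]' 60
python3 - <<'E'
from h import *
o=st();go(.546,-.3345,.043,2)
i=manip.camera("wrist"); cv2.imwrite("pics/w19.png",i)
i=manip.camera("scene"); cv2.imwrite("pics/s19.png",cv2.resize(i[150:230,310:440],None,fx=6,fy=6,interpolation=cv2.INTER_CUBIC))
E
```

```text
clock: 28.68
position: [0.5454, -0.3346, 0.0662]
ee_rot: [1.0, 0.017, 0.0, -0.0]
ft_force: [-0.1, 1.1, -0.1]
grip_width: 0.676
t 28.68 p [ 0.5454 -0.3346  0.0662] psi 1.94 tz [ 0.  0. -1.] F [-0.1  1.1 -0.1] g 57.7 q [ 0.89  0.56 -0.55  1.57  0.32  1.1  -1.27]
shift [ 0.0006 -0.0001  0.0232] turn [-0.    -0.    -0.001] | t 28.68
```

View pics/w19.png

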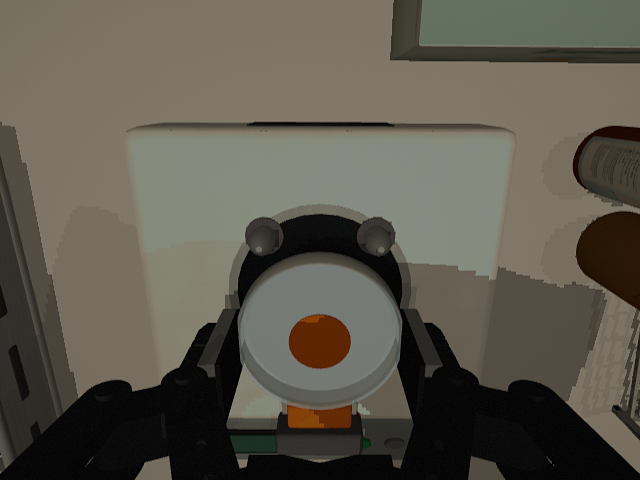

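View pics/s19.png

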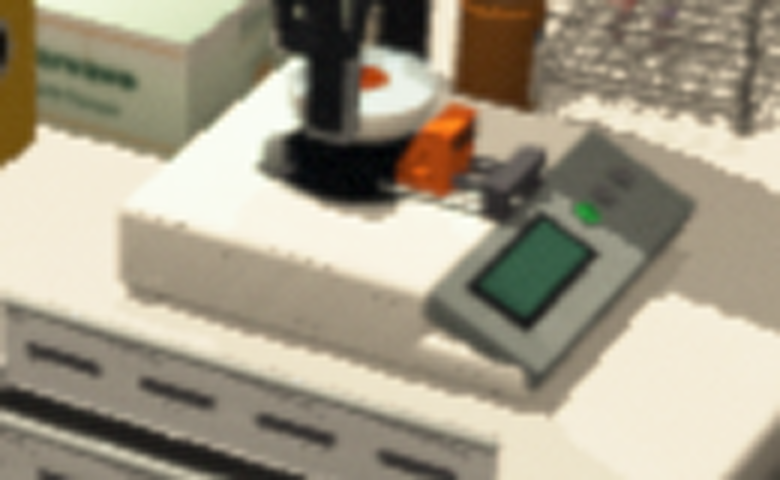

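```bash
python3 -m handwheel '[[[0.0005,0,0.005,0,0,0,0.03],[0.0005,0,0.01,0,0,0,0.03],[0.0005,0,0.014,0,0,0,0.03],[0.0005,0,0.016,0,0,0,0.03],[0.0005,0,0.016,0,0,0,0.03]]]' 60
python3 - <<'E'
from h import *
o=st();go(.546,-.3345,.043,2)
i=manip.camera("wrist"); cv2.imwrite("pics/w20.png",i)
E
```

```text
clock: 29.4
position: [0.5463, -0.3347, 0.0508]
ee_rot: [1.0, 0.017, 0.001, 0.0]
ft_force: [2.2, 0.6, 1.0]
grip_width: 0.673
t 29.4 p [ 0.5463 -0.3347  0.0508] psi 1.94 tz [ 0.001 -0.    -1.   ] F [2.2 0.6 1. ] g 57.5 q [ 0.89  0.58 -0.55  1.58  0.33  1.07 -1.28]
shift [-0.0003 -0.0002  0.0078] turn [ 0.    -0.001 -0.001] | t 29.4
```

View pics/w20.png

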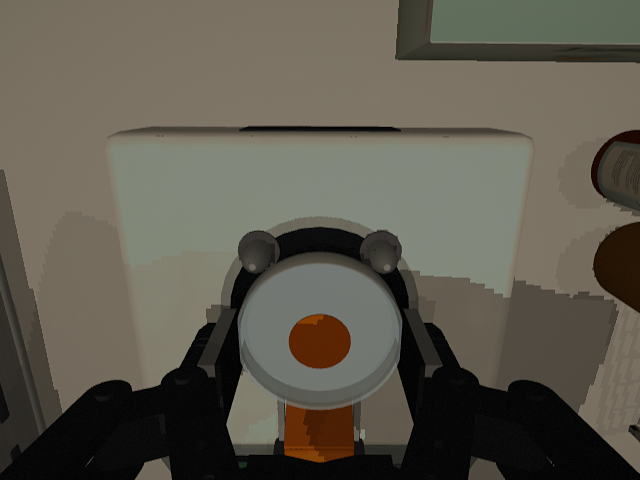

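Jaw contact shows in the forces (Fx 2.2 N). Pressing on down.

```bash
python3 -m handwheel '[[[0,0,0.003,0,0,0,0.03],[0,0,0.005,0,0,0,0.03],[0,0,0.007,0,0,0,0.03],[0,0,0.008,0,0,0,0.03],[0,0,0.0085,0,0,0,0.03],[0,0,0.0085,0,0,0,0.03]]]' 60
python3 - <<'E'
from h import *
o=st()
i=manip.camera("wrist"); cv2.imwrite("pics/w21.png",i)
E
```

```text
clock: 30.2
position: [0.5461, -0.3348, 0.0433]
ee_rot: [1.0, 0.017, 0.0, 0.0]
ft_force: [-3.5, 2.2, 11.4]
grip_width: 0.675
t 30.2 p [ 0.5461 -0.3348  0.0433] psi 1.93 tz [ 0.001 -0.001 -1.   ] F [-3.5  2.2 11.4] g 57.7 q [ 0.89  0.59 -0.54  1.58  0.33  1.06 -1.28]
```

View pics/w21.png

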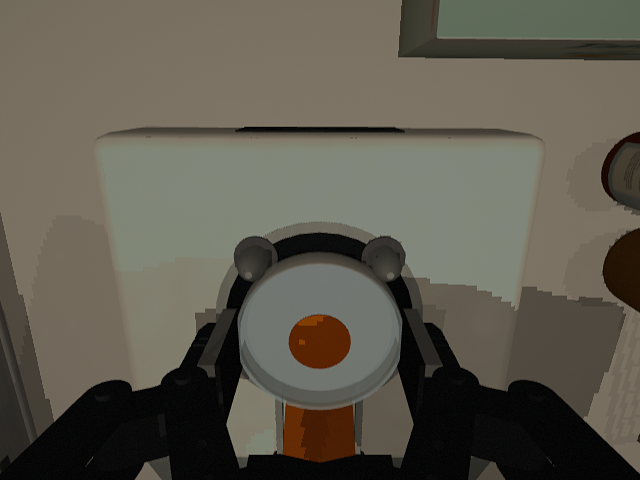

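```bash
python3 -m handwheel '[[[0,0,0,0,0,0,0.065],[0,0,0,0,0,0,0.075],[0,0,0,0,0,0,0.085],[0,0,0,0,0,0,0.085],[0,0,-0.015,0,0,0,0.085],[0,0,-0.06,0,0,0,0.085],[0,0,-0.11,0,0,0,0.085],[0,0,-0.11,0,0,0,0.085]]]' 60
python3 -m handwheel '[[[-0.03,0,-0.05,0,0,0,0.085],[-0.045,0,-0.06,0,0,0,0.085],[-0.045,0,-0.06,0,0,0,0.085]]]' 40
python3 - <<'E'
from h import *
o=st()
i=manip.camera("wrist"); cv2.imwrite("pics/w22.png",cv2.resize(i[60:300,200:450],None,fx=2.4,fy=2.4))
k,a=blob(i,*COL["orange"],(300,110,350,180)); print(k,a, px2w("wrist",*k,.059,o))
i=manip.camera("scene"); cv2.imwrite("pics/s22.png",cv2.resize(i[150:230,310:440],None,fx=6,fy=6,interpolation=cv2.INTER_CUBIC))
E
```

```text
clock: 31.25
position: [0.5485, -0.3356, 0.1582]
ee_rot: [1.0, 0.017, 0.004, 0.002]
ft_force: [-0.6, -0.8, -1.1]
grip_width: 0.993
clock: 31.62
position: [0.5004, -0.3369, 0.2131]
ee_rot: [1.0, 0.016, 0.001, 0.001]
ft_force: [-0.4, 0.3, -0.7]
grip_width: 0.995
t 31.62 p [ 0.5004 -0.3369  0.2131] psi 1.86 tz [ 0.002 -0.002 -1.   ] F [-0.4  0.3 -0.7] g 85.0 q [ 0.99  0.35 -0.6   1.52  0.2   1.32 -1.17]
[317.73138298 151.50132979] 752 [ 0.54950812 -0.33516837  0.059     ]
```

View pics/w22.png

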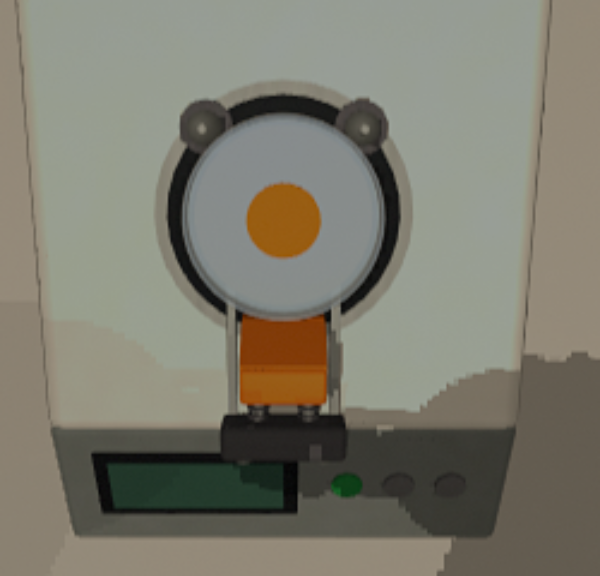

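View pics/s22.png

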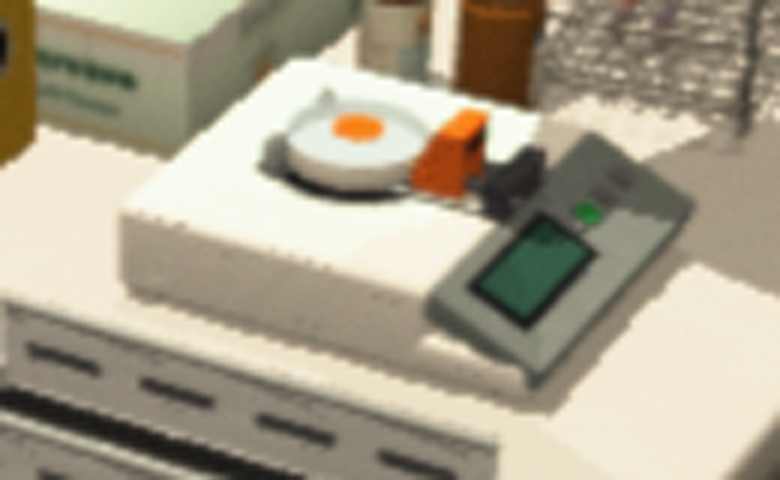

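The orange dish is seated at (0.5495, -0.3352), the same spot the green one had, and the jaw is pushed open against it. Now I'll fetch the red bottle back.

```bash
python3 -c "
from h import *
go(.4619,.2611,.21,15)"
python3 -m handwheel '[[[-0.018,-0.598,0,0,0,-0.1,0.085],[-0.018,-0.598,0,0,0,-0.229,0.085],[-0.018,-0.598,0,0,0,-0.229,0.085],[-0.018,-0.598,0,0,0,-0.229,0.085],[-0.018,-0.598,0,0,0,-0.229,0.085],[-0.018,-0.598,0,0,0,-0.229,0.085],[-0.018,-0.598,0,0,0,-0.229,0.085],[-0.018,-0.598,0,0,0,-0.229,0.085]]]' 40
python3 -c "
from h import *
st();go(.4619,.2611,.19,15)"
```

```text
shift [-0.0188 -0.598   0.0015] turn [-0.    -0.    -0.228] | t 31.73
clock: 32.72
position: [0.4684, 0.1651, 0.2114]
ee_rot: [0.991, 0.131, 0.0, 0.0]
ft_force: [0.7, -0.2, -0.1]
grip_width: 0.999
t 32.73 p [0.4684 0.1651 0.2114] psi 15.08 tz [ 0.  0. -1.] F [ 0.7 -0.2 -0.1] g 85.3 q [ 0.51  0.17 -1.01  1.78  0.15  1.28 -1.85]
shift [ 0.0187 -0.0944  0.0214] turn [ 0.    -0.     0.001] | t 32.73
```

```bash
python3 -m handwheel '[[[0.019,-0.0944,0.02,0,0,0,0.085],[0.019,-0.0944,0.02,0,0,0,0.085],[0.019,-0.0944,0.02,0,0,0,0.085],[0.019,-0.0944,0.02,0,0,0,0.085]]]' 40
python3 - <<'E'
from h import *
o=st();go(.4619,.2611,.0834,15)
i=manip.camera("wrist"); cv2.imwrite("pics/w23.png",i)
E
```

```text
clock: 33.22
position: [0.4628, 0.2586, 0.1912]
ee_rot: [0.991, 0.131, -0.0, 0.0]
ft_force: [-0.5, -0.2, -0.3]
grip_width: 0.995
t 33.23 p [0.4628 0.2586 0.1912] psi 15.08 tz [-0.001 -0.    -1.   ] F [-0.5 -0.2 -0.3] g 85.0 q [ 0.29  0.3  -1.03  1.72  0.27  1.27 -2.11]
shift [-1.000e-04 -2.700e-03  1.078e-01] turn [0.    0.001 0.001] | t 33.23
```

View pics/w23.png

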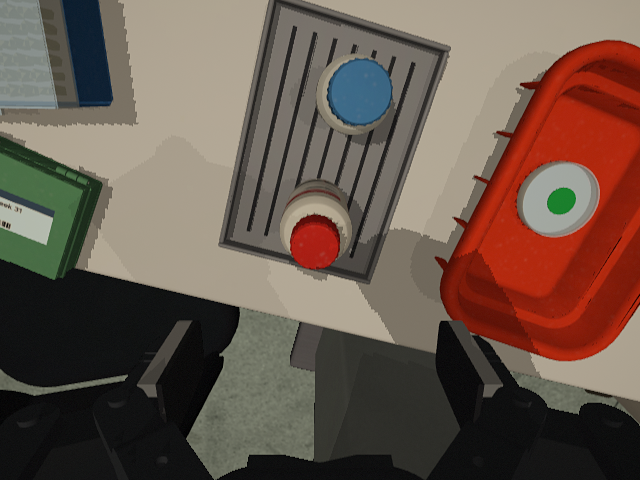

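```bash
python3 -m handwheel '[[[0,-0.001,0.03,0,0,0,0.085],[0,-0.002,0.06,0,0,0,0.085],[0,-0.002,0.09,0,0,0,0.085],[0,-0.002,0.105,0,0,0,0.085],[0,-0.002,0.108,0,0,0,0.085],[0,-0.002,0.108,0,0,0,0.085]]]' 40
python3 -c "
from h import *
st()"
python3 -m handwheel '[[[0,0,0,0,0,0,0],[0,0,0,0,0,0,0],[0,0,0,0,0,0,0],[0,0,0,0,0,0,0],[0,0,0,0,0,0,0],[0,0,0,0,0,0,0]]]' 40
python3 -c "
from h import *
st()"
```

```text
clock: 34.02
position: [0.463, 0.2608, 0.0848]
ee_rot: [0.991, 0.131, 0.001, 0.0]
ft_force: [-0.4, -0.2, -0.5]
grip_width: 0.996
t 34.02 p [0.463  0.2608 0.0848] psi 15.03 tz [ 0.002  0.    -1.   ] F [-0.4 -0.2 -0.5] g 85.1 q [ 0.21  0.43 -0.96  1.84  0.4   1.08 -2.21]
clock: 34.78
position: [0.4628, 0.261, 0.0845]
ee_rot: [0.991, 0.131, 0.001, 0.0]
ft_force: [-0.4, 1.1, 5.8]
grip_width: 0.344
t 34.77 p [0.4628 0.261  0.0845] psi 15.06 tz [ 0.002  0.    -1.   ] F [-0.4  1.1  5.8] g 29.4 q [ 0.21  0.43 -0.96  1.84  0.4   1.08 -2.21]
```

```bash
python3 -m handwheel '[[[0,0,-0.01,0,0,0,0.0],[0,0,-0.04,0,0,0,0.0],[0,0,-0.08,0,0,0,0.0],[0,0,-0.12,0,0,0,0.0],[0,0,-0.145,0,0,0,0.0],[0,0,-0.145,0,0,0,0.0]]]' 40
python3 -c "
from h import *
st(); go(.4895,-.1393,.235,2)"
```

```text
clock: 35.52
position: [0.4629, 0.2613, 0.2309]
ee_rot: [0.991, 0.131, 0.002, 0.0]
ft_force: [-0.6, -0.4, -2.0]
grip_width: 0.342
t 35.52 p [0.4629 0.2613 0.2309] psi 15.05 tz [ 0.004  0.    -1.   ] F [-0.6 -0.4 -2. ] g 29.2 q [ 0.31  0.27 -1.05  1.67  0.24  1.34 -2.09]
shift [-0.0784  0.3937 -0.0042] turn [ 0.    -0.004  0.228] | t 35.52
```

```bash
python3 -m handwheel '[[[-0.005,0.025,-0.004,0,-0.004,0.03,0],[-0.014,0.07,-0.004,0,-0.004,0.08,0],[-0.025,0.125,-0.004,0,-0.004,0.15,0],[-0.037,0.185,-0.004,0,-0.004,0.2,0],[-0.05,0.25,-0.004,0,-0.004,0.228,0],[-0.062,0.31,-0.004,0,-0.004,0.228,0],[-0.072,0.36,-0.004,0,-0.004,0.228,0],[-0.0784,0.3937,-0.004,0,-0.004,0.228,0]]]' 40
python3 -m handwheel '[[[0,0,0.03,0,0,0,0],[0,0,0.06,0,0,0,0],[0,0,0.065,0,0,0,0],[0,0,0.065,0,0,0,0]]]' 40
python3 - <<'E'
from h import *
st(); go(.4895,-.1393,.0865,2)
i=manip.camera("wrist"); cv2.imwrite("pics/w24.png",i)
E
```

```text
clock: 36.52
position: [0.4878, -0.1428, 0.2319]
ee_rot: [1.0, 0.016, -0.002, 0.0]
ft_force: [0.7, 0.4, -1.1]
grip_width: 0.344
clock: 37.02
position: [0.4886, -0.1397, 0.1683]
ee_rot: [1.0, 0.018, -0.002, 0.0]
ft_force: [0.1, -0.4, -0.8]
grip_width: 0.343
t 37.02 p [ 0.4886 -0.1397  0.1683] psi 2.01 tz [-0.003 -0.001 -1.   ] F [ 0.1 -0.4 -0.8] g 29.3 q [ 0.88  0.2  -0.76  1.81  0.15  1.19 -1.46]
shift [ 0.0012 -0.0004  0.0818] turn [0.    0.003 0.   ] | t 37.02
```

View pics/w24.png

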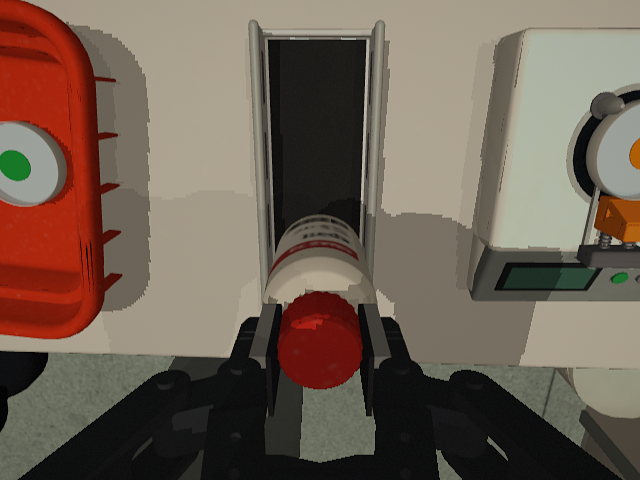

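```bash
python3 -m handwheel '[[[0.0005,0,0.025,0,0.003,0,0],[0.001,0,0.05,0,0.003,0,0],[0.001,0,0.068,0,0.003,0,0],[0.001,0,0.076,0,0.003,0,0],[0.001,0,0.079,0,0.003,0,0],[0.001,0,0.079,0,0.003,0,0]]]' 40
python3 -c "
from h import *
st(); go(.4895,-.1393,.0865,2)"
```

```text
clock: 37.83
position: [0.4899, -0.1399, 0.0897]
ee_rot: [1.0, 0.017, 0.0, 0.001]
ft_force: [-0.2, -1.3, -1.1]
grip_width: 0.34
t 37.83 p [ 0.4899 -0.1399  0.0897] psi 2.0 tz [ 0.001 -0.001 -1.   ] F [-0.2 -1.3 -1.1] g 29.0 q [ 0.85  0.3  -0.74  1.89  0.23  1.04 -1.53]
shift [-0.0004 -0.0006  0.0032] turn [ 0.001 -0.001 -0.   ] | t 37.83
```

```bash
python3 -m handwheel '[[[0,-0.0005,0.0015,0,0,0,0],[0,-0.0005,0.003,0,0,0,0],[0,-0.0005,0.0035,0,0,0,0],[0,-0.0005,0.0035,0,0,0,0]]]' 40
python3 -c "
from h import *
st()"
```

```text
clock: 38.33
position: [0.4901, -0.1394, 0.0865]
ee_rot: [1.0, 0.017, 0.001, 0.001]
ft_force: [-1.1, 0.8, 5.8]
grip_width: 0.346
t 38.33 p [ 0.4901 -0.1394  0.0865] psi 2.0 tz [ 0.001 -0.001 -1.   ] F [-1.1  0.8  5.8] g 29.5 q [ 0.84  0.3  -0.74  1.9   0.24  1.03 -1.53]
```

```bash
python3 -m handwheel '[[[0,0,0,0,0,0,0.045],[0,0,0,0,0,0,0.06],[0,0,0,0,0,0,0.085],[0,0,0,0,0,0,0.085],[0,0,-0.03,0,0,0,0.085],[0,0,-0.08,0,0,0,0.085],[0,0,-0.13,0,0,0,0.085],[0,0,-0.13,0,0,0,0.085]]]' 40
python3 - <<'E'
from h import *
o=st(); go(.5491,.2616,.215,5)
i=manip.camera("wrist"); cv2.imwrite("pics/w25.png",i)
E
```

```text
clock: 39.33
position: [0.4914, -0.1395, 0.2194]
ee_rot: [1.0, 0.017, 0.003, 0.002]
ft_force: [-1.4, -1.1, -1.2]
grip_width: 0.997
t 39.33 p [ 0.4914 -0.1395  0.2194] psi 1.99 tz [ 0.006 -0.004 -1.   ] F [-1.4 -1.1 -1.2] g 85.2 q [ 0.9   0.15 -0.77  1.75  0.11  1.28 -1.43]
shift [ 0.0716 -0.3989  0.0033] turn [ 0.004 -0.006 -0.052] | t 39.33
```

View pics/w25.png

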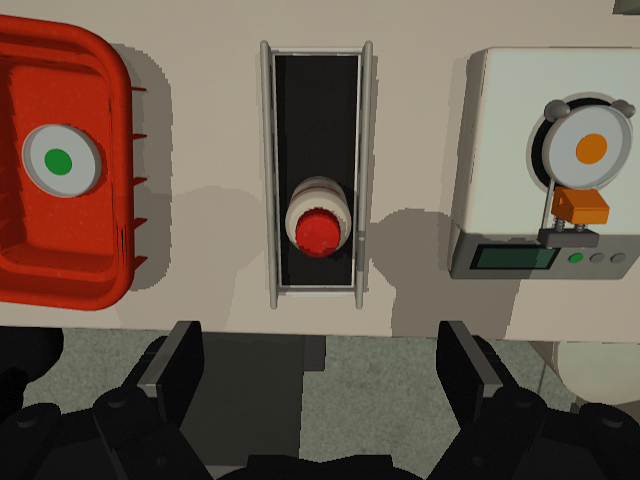

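The red bottle is upright in the lane, with its cap at (319,232). Now the blue one.

```bash
python3 -m handwheel '[[[0.0716,-0.3989,0.003,0.004,-0.006,-0.14,0.085],[0.0716,-0.3989,0.003,0.004,-0.006,-0.14,0.085],[0.0716,-0.3989,0.003,0.004,-0.006,-0.14,0.085],[0.0716,-0.3989,0.003,0.004,-0.006,-0.14,0.085],[0.0716,-0.3989,0.003,0.004,-0.006,-0.14,0.085],[0.0716,-0.3989,0.003,0.004,-0.006,-0.14,0.085],[0.0716,-0.3989,0.003,0.004,-0.006,-0.14,0.085],[0.0716,-0.3989,0.003,0.004,-0.006,-0.14,0.085]]]' 40
python3 -m handwheel '[[[0,0,0.02,0,0,0,0.085],[0,0,0.03,0,0,0,0.085],[0,0,0.03,0,0,0,0.085]]]' 40
python3 - <<'E'
from h import *
o=st(); go(.5491,.2616,.094,10)
i=manip.camera("wrist"); cv2.imwrite("pics/w26.png",i)
E
```

```text
clock: 40.38
position: [0.5455, 0.2649, 0.2104]
ee_rot: [0.996, 0.09, -0.005, -0.002]
ft_force: [-0.0, -0.1, -0.1]
grip_width: 0.994
clock: 40.75
position: [0.5467, 0.2604, 0.1809]
ee_rot: [0.996, 0.087, -0.004, -0.001]
ft_force: [-0.9, -0.6, -0.1]
grip_width: 0.994
t 40.75 p [0.5467 0.2604 0.1809] psi 9.93 tz [-0.008  0.001 -1.   ] F [-0.9 -0.6 -0.1] g 84.9 q [ 0.18  0.48 -0.93  1.54  0.39  1.32 -2.18]
shift [ 0.0033 -0.0005  0.0869] turn [-0.003  0.008 -0.001] | t 40.75
```

View pics/w26.png

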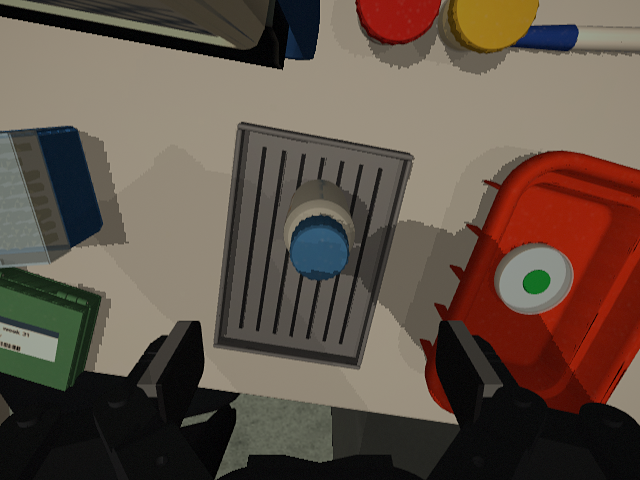

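```bash
python3 -m handwheel '[[[0.002,0,0.03,-0.002,0.006,0,0.085],[0.002,0,0.06,-0.002,0.006,0,0.085],[0.002,0,0.08,-0.002,0.006,0,0.085],[0.002,0,0.087,-0.002,0.006,0,0.085],[0.002,0,0.087,-0.002,0.006,0,0.085]]]' 40
python3 - <<'E'
from h import *
o=st(); go(.5491,.2616,.094,10)
i=manip.camera("wrist"); cv2.imwrite("pics/w27.png",i)
E
```

```text
clock: 41.42
position: [0.5486, 0.2626, 0.0957]
ee_rot: [0.996, 0.087, 0.0, -0.001]
ft_force: [0.4, 0.3, -0.1]
grip_width: 0.996
t 41.42 p [0.5486 0.2626 0.0957] psi 10.01 tz [ 0.     0.002 -1.   ] F [ 0.4  0.3 -0.1] g 85.0 q [ 0.15  0.56 -0.88  1.63  0.46  1.17 -2.24]
shift [0.0003 0.0011 0.0017] turn [-0.002 -0.001  0.   ] | t 41.42
```

View pics/w27.png

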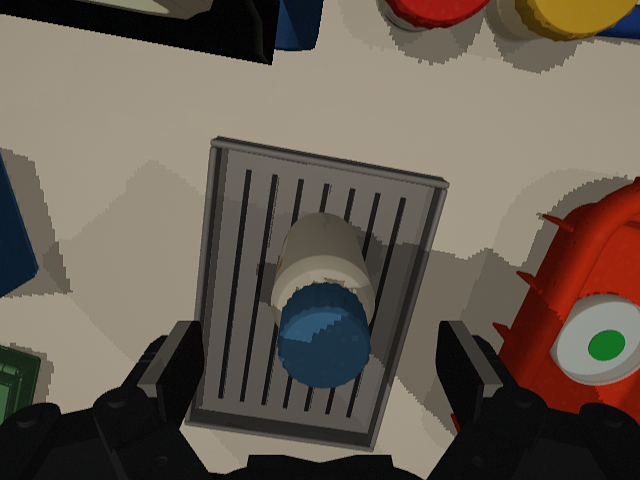

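```bash
python3 -m handwheel '[[[0.001,0.001,0.002,-0.002,0,0,0.085],[0.001,0.001,0.002,-0.002,0,0,0.085],[0.001,0.001,0.002,-0.002,0,0,0],[0.001,0.001,0.002,-0.002,0,0,0],[0.001,0.001,0.002,-0.002,0,0,0],[0.001,0.001,0.002,-0.002,0,0,0],[0.001,0.001,0.002,-0.002,0,0,0],[0.001,0.001,0.002,-0.002,0,0,0]]]' 40
python3 -c "
from h import *
st()"
python3 -m handwheel '[[[0,0,-0.01,0,0,0,0.0],[0,0,-0.04,0,0,0,0.0],[0,0,-0.08,0,0,0,0.0],[0,0,-0.12,0,0,0,0.0],[0,0,-0.15,0,0,0,0.0],[0,0,-0.15,0,0,0,0.0]]]' 40
python3 - <<'E'
from h import *
st(); go(.4375,-.1411,.245,2)
i=manip.camera("wrist"); cv2.imwrite("pics/w28.png",i)
for f in ("w3","w28"): print(f,blob(cv2.imread(f"pics/{f}.png"),(95,100,40),(120,255,255),(250,260,390,410)))
E
```

```text
clock: 42.48
position: [0.5497, 0.2618, 0.0936]
ee_rot: [0.996, 0.087, 0.0, 0.0]
ft_force: [-1.2, -0.5, 4.1]
grip_width: 0.372
t 42.48 p [0.5497 0.2618 0.0936] psi 10.02 tz [ 0.001 -0.    -1.   ] F [-1.2 -0.5  4.1] g 31.8 q [ 0.15  0.57 -0.88  1.63  0.47  1.17 -2.24]
clock: 43.22
position: [0.5501, 0.2625, 0.2459]
ee_rot: [0.996, 0.087, 0.002, -0.0]
ft_force: [0.3, -0.0, -2.0]
grip_width: 0.373
t 43.23 p [0.5501 0.2625 0.2459] psi 10.02 tz [ 0.004  0.001 -1.   ] F [ 0.3 -0.  -2. ] g 31.8 q [ 0.19  0.44 -0.95  1.45  0.36  1.43 -2.16]
shift [-0.1811  0.3779  0.    ] turn [-0.001 -0.004  0.14 ] | t 43.23
w3 (array([319.26691542, 340.99266169]), np.int32(8040))
w28 (array([319.5426211, 340.9654525]), np.int32(7989))
```

```bash
python3 -m handwheel '[[[-0.012,0.025,0,0,-0.004,0.03,0],[-0.034,0.07,0,0,-0.004,0.07,0],[-0.06,0.125,0,0,-0.004,0.1,0],[-0.086,0.18,0,0,-0.004,0.14,0],[-0.112,0.234,0,0,-0.004,0.14,0],[-0.139,0.29,0,0,-0.004,0.14,0],[-0.163,0.34,0,0,-0.004,0.14,0],[-0.1811,0.3779,0,0,-0.004,0.14,0]]]' 40
python3 -m handwheel '[[[0,0,0,0,0,0,0],[0,0,0.02,0,0,0,0],[0,0,0.03,0,0,0,0],[0,0,0.03,0,0,0,0]]]' 40
python3 - <<'E'
from h import *
st(); go(.437,-.1411,.0956,2)
i=manip.camera("wrist"); cv2.imwrite("pics/w29.png",i)
E
```

```text
clock: 44.28
position: [0.435, -0.1444, 0.2423]
ee_rot: [1.0, 0.016, -0.003, 0.0]
ft_force: [0.1, 0.2, -2.5]
grip_width: 0.374
clock: 44.78
position: [0.4363, -0.1411, 0.2126]
ee_rot: [1.0, 0.018, -0.003, -0.0]
ft_force: [0.6, -0.8, -0.3]
grip_width: 0.373
t 44.77 p [ 0.4363 -0.1411  0.2126] psi 2.05 tz [-0.005  0.    -1.   ] F [ 0.6 -0.8 -0.3] g 31.9 q [ 0.96  0.02 -0.74  1.87  0.02  1.26 -1.32]
shift [1.30e-03 1.00e-04 1.17e-01] turn [-0.     0.005  0.001] | t 44.77
```

View pics/w29.png

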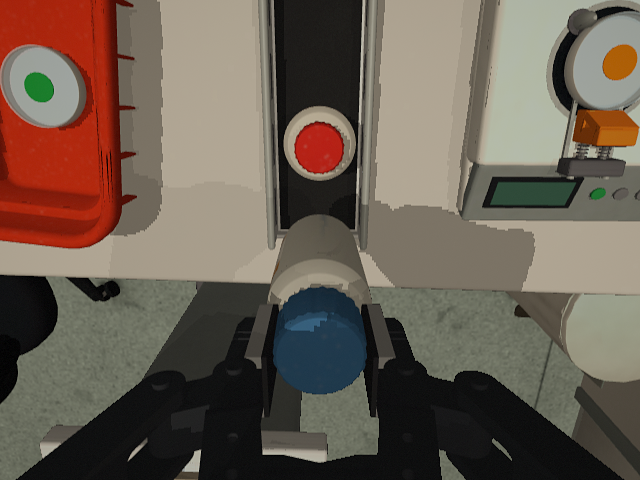

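```bash
python3 -m handwheel '[[[0,0,0.02,0,0.004,0,0],[0.0005,0,0.045,0,0.004,0,0],[0.0005,0,0.07,0,0.004,0,0],[0.0005,0,0.09,0,0.004,0,0],[0.0005,0,0.105,0,0.004,0,0],[0.0005,0,0.113,0,0.004,0,0],[0.0005,0,0.113,0,0.004,0,0]]]' 40
python3 - <<'E'
from h import *
st(); go(.437,-.1411,.0956,2)
i=manip.camera("wrist"); cv2.imwrite("pics/w30.png",i)
E
```

```text
clock: 45.7
position: [0.4369, -0.1419, 0.1004]
ee_rot: [1.0, 0.017, 0.0, 0.0]
ft_force: [0.7, 0.5, -0.7]
grip_width: 0.374
t 45.7 p [ 0.4369 -0.1419  0.1004] psi 2.0 tz [ 0. -0. -1.] F [ 0.7  0.5 -0.7] g 31.9 q [ 0.92  0.16 -0.75  2.    0.13  1.02 -1.42]
shift [ 0.0001 -0.0008  0.0048] turn [ 0. -0. -0.] | t 45.7
```

View pics/w30.png

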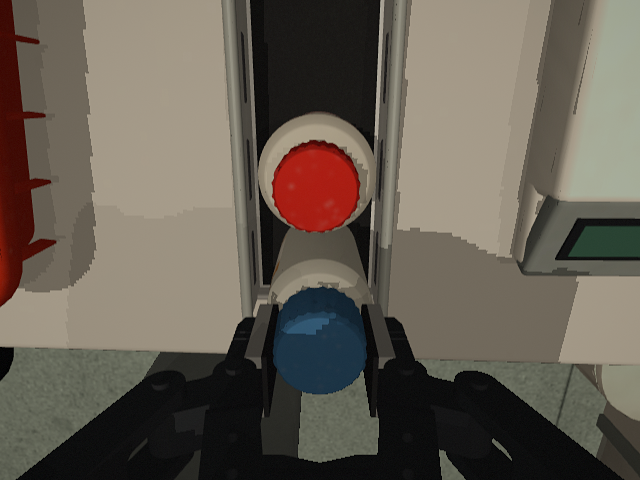

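```bash
python3 -m handwheel '[[[0,-0.0005,0.002,0,0,0,0],[0,-0.0005,0.004,0,0,0,0],[0,-0.0005,0.005,0,0,0,0],[0,-0.0005,0.0055,0,0,0,0],[0,-0.0005,0.0055,0,0,0,0]]]' 40
python3 -c "
from h import *
st()"
```

```text
clock: 46.38
position: [0.4373, -0.1416, 0.0955]
ee_rot: [1.0, 0.017, 0.001, 0.001]
ft_force: [-1.7, 0.4, 5.9]
grip_width: 0.369
t 46.38 p [ 0.4373 -0.1416  0.0955] psi 1.99 tz [ 0.001 -0.001 -1.   ] F [-1.7  0.4  5.9] g 31.5 q [ 0.92  0.17 -0.75  2.01  0.13  1.01 -1.43]
```

```bash
python3 -m handwheel '[[[0,0,0,0,0,0,0.045],[0,0,0,0,0,0,0.06],[0,0,0,0,0,0,0.085],[0,0,0,0,0,0,0.085],[0,0,-0.03,0,0,0,0.085],[0,0,-0.08,0,0,0,0.085],[0,0,-0.13,0,0,0,0.085],[0,0,-0.13,0,0,0,0.085]]]' 40
python3 -m handwheel '[[[0,0,-0.02,0,0,0,0.085],[0,0,-0.02,0,0,0,0.085],[0,0,-0.02,0,0,0,0.085],[0,0,-0.02,0,0,0,0.085]]]' 40
python3 - <<'E'
from h import *
o=st()
i=manip.camera("wrist"); cv2.imwrite("pics/w31.png",i)
i=manip.camera("scene"); cv2.imwrite("pics/s31.png",i)
E
```

```text
clock: 47.38
position: [0.4387, -0.1418, 0.2284]
ee_rot: [1.0, 0.017, 0.003, 0.002]
ft_force: [0.0, -0.0, -1.0]
grip_width: 0.997
clock: 47.88
position: [0.4364, -0.1413, 0.244]
ee_rot: [1.0, 0.017, -0.0, -0.0]
ft_force: [-0.1, 0.5, 0.2]
grip_width: 0.997
t 47.88 p [ 0.4364 -0.1413  0.244 ] psi 1.99 tz [-0.001 -0.    -1.   ] F [-0.1  0.5  0.2] g 85.2 q [ 0.98 -0.01 -0.75  1.82 -0.01  1.32 -1.3 ]
```

View pics/w31.png

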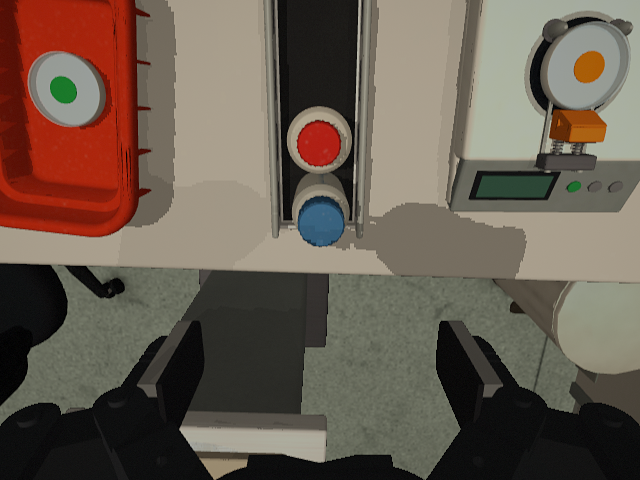

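View pics/s31.png

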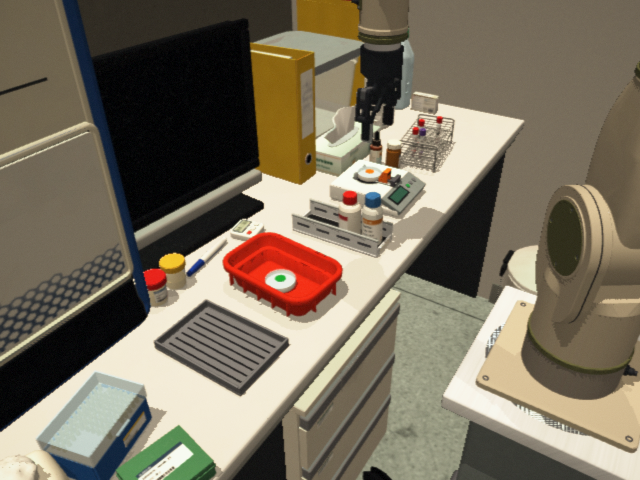

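Run:
```python
from h import *
for f in ("scene0","s31"):
    i=cv2.imread(f"pics/{f}.png")
    print(f,blob(i,*COL["red"],(335,185,362,210)),blob(i,*COL["blue"],(360,188,388,212)),blob(i,*COL["orange"],(355,160,385,185)) if f=="s31" else "")
```

```text
scene0 (array([349.55621302, 197.62721893]), np.int32(169)) (array([372.46448087, 199.9726776 ]), np.int32(183)) 
s31 (array([349.42261905, 197.36904762]), np.int32(168)) (array([372.5, 199.5]), np.int32(180)) (array([381.80357143, 177.39285714]), np.int32(56))
```

Both caps are within 0.5 px (about 1 mm) of their starting positions in the scene view. The gripper is clear, so I'm handing in.

```bash
python3 -c "
from h import *
print(manip.hand_in()); st()"
```

```text
the job is handed in; nothing more can be done
None
the job is handed in; nothing more can be done
```

The job is handed in at about 48 s on the clock. It gives no verdict, so what follows is what my own checks showed.

- **What I did:** I set both bottles in the spill tray, laid the green-dot dish in the red tray and pressed the orange-dot dish onto the stage. Then I put the red bottle back in the lane, and the blue one after it.
- **Bottles:** Both are upright in the lane. In the scene camera each cap is within 0.5 px (about 1 mm) of where it started.
- **Green dish:** It lies flat on the red tray's floor, near the middle.
- **Orange dish:** It lies flat against both pins with the orange jaw pushed back. Its dot measured (0.5495, -0.3352), against (0.5494, -0.3353) for the green dish at the start. I judged the jaw opening only from the pictures, because the jaw value cannot be read.
- **Gripper and forces:** At hand-in the gripper was open and about 0.12 m above the nearest bottle. The highest wrist force I read was about 14 N.
- **One disagreement:** The wrist camera's calibration shifted by about 1.3 mm between readings. For the press I went by pictures taken in the same tool pose instead, and aimed about 2.5 mm back from where the green dish had been gripped. Contact came at the expected height.

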